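# Load colour-coded capacitors into a sloping ageing fixture

### The arm

A 7-joint arm with a two-finger parallel gripper is mounted at the origin on the work surface. World frame = base frame: x ahead of the robot, y to its left, z up, the work surface at z = 0. Lengths are in mm, angles in degrees, forces in N, time in s.
With the tool pointing down it reaches from about 425 to 875 mm from the base axis. Payload 8.4 kg.
Tool frame: the origin (TCP) lies midway between the tips of the shut fingers; the grasp point (between the pads) lies arm.tcp_to_grasp behind it (arm.tcp_to_grasp is the distance from the TCP to the grasp point, in mm); z points along the fingers, y is the line along which they close (so a half turn about z gives the same grasp; the last joint's range is limited). The gripper opens to 87 mm and grips with 3 to 60 N. Pads are 19 mm wide; open, the fingers measure 117 mm over their backs; the gripper's body (75 mm by 190 mm) begins 51 mm behind the grasp point.
Start: joints at [-81.715, 19.091, 2.286, 83.961, -0.768, 76.965, -3.352], TCP at [156.908, 630.748, 222.546] pointing down, gripper open.
Joint ranges: [-147.57, 147.57], [-21.85, 119.76], [-74.77, 79.35], [14.55, 137.4], [-85.83, 265.84], [4.83, 119.75], [-152.11, 152.11]. Speed limits (degrees/s): [127.2, 127.2, 159.86, 159.86, 180, 180, 180].

### API

Orientations are given as [roll, pitch, yaw] about the fixed x, y, z axes, in that order (R = Rz(yaw) Ry(pitch) Rx(roll)).
In Python, from rig import arm gives the robot as it stands.
- The arm moves only by the tool play_rows, never from a script. Its argument "rows" is a list of rows, each an object of numbers: "tx", "ty", "tz": the shift along the tool's x, y, z in m; "spin": the turn about the tool's z in rad; "grip": the finger opening in m, from 0 to 0.087. A call has 1 to 20 rows; each row is the pose to reach, as a shift and turn from the pose commanded when the call began, along the tool's axes at that moment; what a row does not reach only later rows make up. A row lasts 1/12 s, in which the tool goes at most 41.7 mm and 7.16 degrees, less where a joint would pass 70% of its speed; a pose out of reach is approached as far as the arm can. A call with a gripper value outside its range is refused whole. The fingers move at their own pace and stop on an object; the grip force is fixed at half the most. Time passes only in rows, so rows that repeat a pose let the fingers close. It gives the time, the measured TCP pose, the force, the opening and the grip force at its end, in the units of the state.
- arm.sense(): the state, without advancing time (a new reading comes with each control period).
- arm.get_image(name): name is "scene" or "top" or "wrist"; returns a dict with "pixels" (480x640x3 uint8, red, green, blue), "z_map" (480x640 float32, mm along the optical axis (not along the pixel's ray), 0 where there is no reading), "fx", "fy", "cx", "cy" (pixels), "xyz" and "orientation" of the camera in the world; the wrist camera has in their place "mount" (4x4, takes a point from camera to tool coordinates, whose origin is the TCP and whose axes are the flange's). Camera axes: x right, y up, looking along -z (the intrinsics and any distortion apply to the point x, -y, -z); pixel columns grow to the right and rows downward; lengths in mm; the calibration is good to about 2 mm. A picture is of the moment at which its call begins: read the wrist's pose just before it.
- arm.finish_job(): hands the job in; it is judged then, once.
The state is a dict: "t": time; "joints": joint angles; "dq": joint speeds; "joint_torque": joint torques, N m; "eef_pos": TCP position; "tool_rot": TCP orientation; "wrist_force": force on the tool from outside, world axes, zero at the start; "moment": the same for the moment, N m; "opening": finger opening in mm; "gripper_force": force on a finger pad.
Only numpy, scipy, OpenCV 4.12 (cv2) and the standard library are available. Lean on these libraries where they do the work, as an engineer would, in place of code of your own. Each camera call takes 0.05 s, during which the arm holds its last target. There are 200 camera calls.

### The job

Load the ageing fixture: put the blue, the orange and the green capacitor base first, terminals outward, into the sloping socket of its own colour, and press each one firmly but gently down against the stiff ejector foot until it sits fully home on the socket's floor, then let go. Do not slam or force anything. Leave the black spare and everything else on the bench where it is.

Things in the scene. Friction and masses are not known exactly. Their poses are not given: they have to be found in the camera images.
- blue_cap: standing can capacitor with blue sleeve, aluminium top and two low brass terminals: a cylinder 40 mm in diameter and 95 mm tall, its bottom edge tapered over the last 6 mm to 31 mm, about 150 g. Origin: centre of its flat base; z runs up its axis
- orange_cap: standing can capacitor with orange sleeve, aluminium top and two low brass terminals: a cylinder 40 mm in diameter and 95 mm tall, its bottom edge tapered over the last 6 mm to 31 mm, about 150 g. Origin: centre of its flat base; z runs up its axis
- green_cap: standing can capacitor with green sleeve, aluminium top and two low brass terminals: a cylinder 40 mm in diameter and 95 mm tall, its bottom edge tapered over the last 6 mm to 31 mm, about 150 g. Origin: centre of its flat base; z runs up its axis
- spare_cap: standing can capacitor with black sleeve, aluminium top and two low brass terminals: a cylinder 40 mm in diameter and 95 mm tall, its bottom edge tapered over the last 6 mm to 31 mm, about 150 g. Origin: centre of its flat base; z runs up its axis. A spare: not to be used
- blue_pocket: blue socket, a 70 x 70 x 56 mm block with a round pocket leaning 30 degrees from upright towards the robot's left (the capacitors' side). Origin: centre of the pocket's mouth, in the block's top face, about 92 mm above the bench; z runs out of the pocket along its axis, y level along the row. Pocket 43 mm wide, 45 mm deep to its flat floor, with a plain rim; see rig for the ejector foot in it
- orange_pocket: orange socket, a 70 x 70 x 56 mm block with a round pocket leaning 30 degrees from upright towards the robot's left (the capacitors' side). Origin: centre of the pocket's mouth, in the block's top face, about 92 mm above the bench; z runs out of the pocket along its axis, y level along the row. Pocket 43 mm wide, 45 mm deep to its flat floor, with a plain rim; see rig for the ejector foot in it
- green_pocket: green socket, a 70 x 70 x 56 mm block with a round pocket leaning 30 degrees from upright towards the robot's left (the capacitors' side). Origin: centre of the pocket's mouth, in the block's top face, about 92 mm above the bench; z runs out of the pocket along its axis, y level along the row. Pocket 43 mm wide, 45 mm deep to its flat floor, with a plain rim; see rig for the ejector foot in it
- rig: aluminium carrier bar, 130 x 290 x 12 mm, fixed to the bench; origin under it, below the middle socket. The three sockets stand along its y axis 90 mm apart, in any order. In each pocket a brass ejector foot 22 mm wide stands 8 to 14 mm up from the floor; pressed, it slides down stiffly (about 6 N) and stays. A capacitor fully home rests on the floor and stands 50 mm out of the block
- solder_spool: grey reel, 62 mm across, 48 mm tall, standing; origin centre of underside. Leave alone
- flux_bottle: amber bottle, 50 mm across, 115 mm tall; origin centre of underside. Leave alone
- screwdriver: screwdriver lying flat on the bench, along its x axis; origin under its middle. Leave alone
- tweezers: steel tweezers lying flat, 140 mm long, up to 8 mm high; origin under their middle. Leave alone
- multimeter: yellow multimeter lying flat, 150 x 78 x 36 mm; origin centre of underside. Leave alone
- parts_cup: open blue cup, 64 mm across, 60 mm tall; origin centre of underside. Leave alone

How it is judged:
By the outcome, as a careful person would: the job done as asked, in the order asked, and still so for the second after the job is handed in, with the robot touching nothing.
It also fails if it takes over 72 s, if anything falls off the work surface, if the arm or the gripper's body presses on something with over 40 N, if the wrist force passes 120 N, or if a joint passes its speed limit or range.

## Working session

There is one attempt and no reset: what is moved stays moved. The work goes in short steps, Python scripts to look and compute and a tool call to move; the robot and the scene stay as the last step left them, time stands still between calls to the robot, and variables do not carry over. Pictures are saved under pics/ and viewed, at most 10 in all, crops included, and the job is handed in when it is done.

Besides the shell and the picture viewer there is one more tool, called after "Call:" in YAML: its name, and indented under it one key for each argument. play_rows: Moves the arm, as the interface text tells. Its arguments: {"type":"object","properties":{"rows":{"type":"array","items":{"type":"object","properties":{"tx":{"type":"number"},"ty":{"type":"number"},"tz":{"type":"number"},"spin":{"type":"number"},"grip":{"type":"number"}}}}},"required":["rows"]}

```bash
ls; mkdir -p pics; cat > h.py <<'E'
import numpy as np, cv2
from scipy.spatial.transform import Rotation as R
from rig import arm
def cloud(n):
    s=arm.sense(); im=arm.get_image(n); z=im["z_map"]; v,u=np.mgrid[:480,:640]
    P=np.stack([(u-im["cx"])/im["fx"]*z,-(v-im["cy"])/im["fy"]*z,-z],-1)
    if "mount" in im:
        M=np.array(im["mount"]); P=P@M[:3,:3].T+M[:3,3]
        r,t=R.from_euler("xyz",s["tool_rot"],degrees=True).as_matrix(),np.array(s["eef_pos"])
    else: r,t=R.from_euler("xyz",im["orientation"],degrees=True).as_matrix(),np.array(im["xyz"])
    W=P@r.T+t; W[z==0]=np.nan
    return im["pixels"],W,im
E
python3 - <<'E'
from h import *
print(arm.sense(), arm.tcp_to_grasp)
for n in("scene","top"):
    p,W,im=cloud(n); cv2.imwrite(f"pics/{n}0.png",p[...,::-1]); np.save(f"{n}0.npy",W); print({k:v for k,v in im.items() if k not in("pixels","z_map")})
E
```

```text
pics
{'t': 0.0, 'joints': array([-81.71403724,  19.1328019 ,   2.28406459,  84.0126144 ,
        -0.76609782,  76.96565401,  -3.35347889]), 'dq': array([ 0.00760201,  0.13072599,  0.03852183, -0.07912487,  0.04222648,
       -0.03179045,  0.00661636]), 'joint_torque': array([ 8.83923190e-05, -6.56349635e+01,  1.33525942e+00, -4.03806174e+01,
       -5.96867013e-02,  4.50697343e-02,  1.37708339e-04]), 'eef_pos': array([156.83315849, 630.29640257, 221.63410918]), 'tool_rot': array([-1.79904470e+02,  7.97897698e-03,  1.66028504e+02]), 'wrist_force': array([-0.90902644,  0.10509272, -0.1723079 ]), 'moment': array([ 0.01647009, -0.03051405, -0.00631906]), 'gripper_force': 0.0, 'opening': 86.96247960435882} 18.700000000000003
{'fx': 562.8010749791899, 'fy': 562.8010749791899, 'cx': 322.0910018723186, 'cy': 242.92385993195012, 'xyz': array([1208.59667525,  469.87253964, 1078.76709996]), 'orientation': array([ 38.4809261 ,   0.755659  , 124.92034317])}
{'fx': 476.05913124257563, 'fy': 476.05913124257563, 'cx': 320.35630162050796, 'cy': 236.9454470409802, 'xyz': array([ 498.27063368,  -11.75754706, 1390.53884355]), 'orientation': array([  2.9375525 ,   1.06643912, -89.36784955])}
```

View pics/scene0.png

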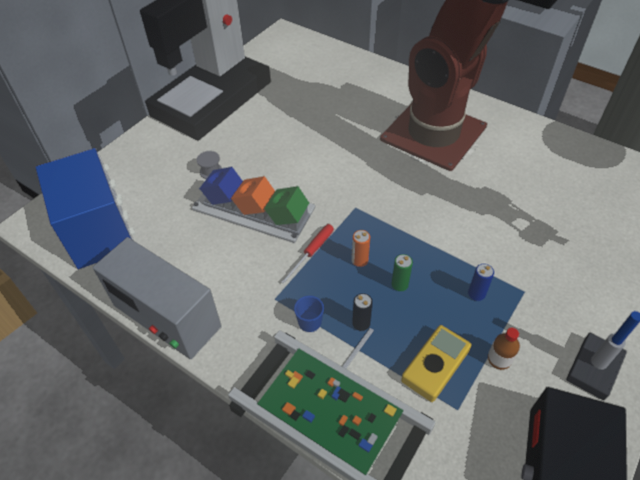

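View pics/top0.png

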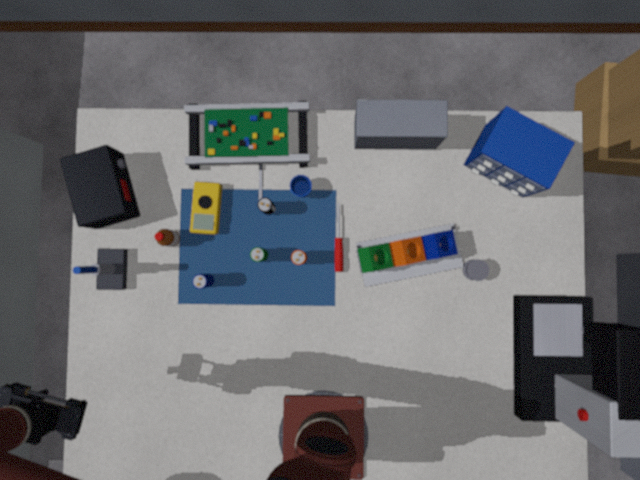

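```bash
python3 - <<'E'
from h import *
for n,sc in(("scene",1),("top",1)):
    W=np.load(n+"0.npy"); p=cv2.imread(f"pics/{n}0.png"); hsv=cv2.cvtColor(p,cv2.COLOR_BGR2HSV)
    print(n)
    for c,lo,hi in(("blue",108,125),("orange",5,18),("green",50,80)):
        m=(hsv[...,0]>=lo)&(hsv[...,0]<=hi)&(hsv[...,1]>110)&(hsv[...,2]>40)
        r=m&(W[...,2]>20)&(W[...,2]<150)&(W[...,0]>300)&(W[...,0]<700)&(W[...,1]<-60)&(W[...,1]>-450)
        X=W[r]
        # normals
        d1=np.roll(W,-2,1)-np.roll(W,2,1); d2=np.roll(W,-2,0)-np.roll(W,2,0); N=np.cross(d2,d1); N/=np.linalg.norm(N,axis=-1,keepdims=True)
        Nr=N[r]; print(c,len(X),X.min(0).round(),X.max(0).round())
        Nr=np.where(Nr[:,2:]<0,-Nr,Nr); ok=~np.isnan(Nr).any(1); Nr=Nr[ok];Xo=X[ok]
        used=np.zeros(len(Nr),bool)
        for _ in range(3):
            best=max((( (Nr@a>.985)&~used) for a in Nr[~used][::3]),key=lambda q:q.sum()); used|=Nr@Nr[best].mean(0)>.93
            a=Nr[best].mean(0); print("  n",best.sum(),(a/np.linalg.norm(a)).round(3),"c",Xo[best].mean(0).round(1))
    # caps: height ~95 tops in the mat area
    t=(W[...,2]>85)&(W[...,2]<108)&(W[...,1]>-60)&(W[...,1]<480)&(W[...,0]>300)&(W[...,0]<700)
    k,l,s,ce=cv2.connectedComponentsWithStats(t.astype(np.uint8))
    for i in range(1,k):
        if s[i,4]>15: print(" top",ce[i].round(),s[i,4],np.median(W[l==i],0).round(1),((W[l==i].min(0)+W[l==i].max(0))/2).round(1))
E
python3 - <<'E'
import cv2
a=cv2.imread('pics/scene0.png')[150:250,180:330]; b=cv2.imread('pics/top0.png')[215:295,350:490]
import numpy as np
cv2.imwrite('pics/crop1.png',np.vstack([cv2.resize(a,(750,310),interpolation=2),cv2.resize(b,(750,280),interpolation=2)]))
E
```

```text
scene
blue 567 [ 508. -358.   60.] [ 586. -268.  114.]
  n 77 [-0.205  0.886  0.417] c [ 542.3 -287.9   87.9]
  n 36 [-0.358  0.6    0.716] c [ 543.4 -287.5   90.4]
  n 35 [ 0.15  -0.465  0.873] c [ 547.1 -320.9   97.1]
orange 1079 [ 488. -278.   24.] [ 572. -176.  113.]
  n 100 [-0.225  0.839  0.496] c [ 524.9 -200.7   87.6]
  n 93 [-0.964 -0.243  0.111] c [ 561.4 -218.    66.1]
  n 79 [0.988 0.116 0.099] c [ 560.  -218.4   71.8]
green 283 [ 472. -170.   59.] [538. -90. 110.]
  n 86 [-0.239  0.87   0.431] c [ 508.8 -109.6   84.3]
  n 20 [-0.347  0.615  0.708] c [ 509.2 -105.9   82.4]
  n 18 [0.238 0.874 0.424] c [ 510.7 -122.9   81.6]
 top [361. 237.] 227 [512.5  75.7  95.6] [508.8  72.8  94.3]
 top [403. 262.] 249 [519.  187.7  95.6] [515.8 186.4  94.2]
 top [484. 271.] 269 [444.3 342.9  95.8] [440.3 342.2  94.9]
 top [363. 302.] 285 [655.  169.3  95.8] [652.7 168.   94.2]
 top [508. 341.] 139 [569.3 452.1  90.6] [564.4 451.8  96.3]
top
blue 750 [ 508. -360.   38.] [ 588. -268.  114.]
  n 84 [-0.188  0.868  0.46 ] c [ 545.9 -292.    86.1]
  n 51 [ 0.011 -0.919  0.395] c [ 555.3 -331.9   83.3]
  n 38 [ 0.126 -0.481  0.868] c [ 543.8 -326.5   90.5]
orange 787 [ 490. -275.   41.] [ 568. -180.  115.]
  n 94 [-0.152  0.853  0.499] c [ 523.1 -204.    84.5]
  n 52 [ 0.113 -0.618  0.778] c [ 532.9 -243.5   88.9]
  n 34 [-0.988 -0.045  0.149] c [ 500.3 -236.8   92.2]
green 700 [ 473. -184.   39.] [548. -91. 113.]
  n 107 [-0.232  0.842  0.486] c [ 506.7 -113.7   85.2]
  n 38 [ 0.206 -0.537  0.818] c [ 510.6 -148.8   92.7]
  n 30 [-0.986 -0.061  0.158] c [ 484.3 -151.9   94.1]
 top [265. 204.] 166 [653.1 167.3  94.8] [654.  166.6  94.3]
 top [164. 236.] 49 [560.6 442.6  90.2] [564.4 447.4  96.5]
 top [257. 254.] 169 [516.4 185.   95.3] [517.6 185.8  95.2]
 top [298. 257.] 165 [509.4  73.2  95.2] [510.6  73.4  94. ]
 top [200. 281.] 174 [441.2 339.9  95.3] [442.2 340.9  94.8]
```

View pics/crop1.png

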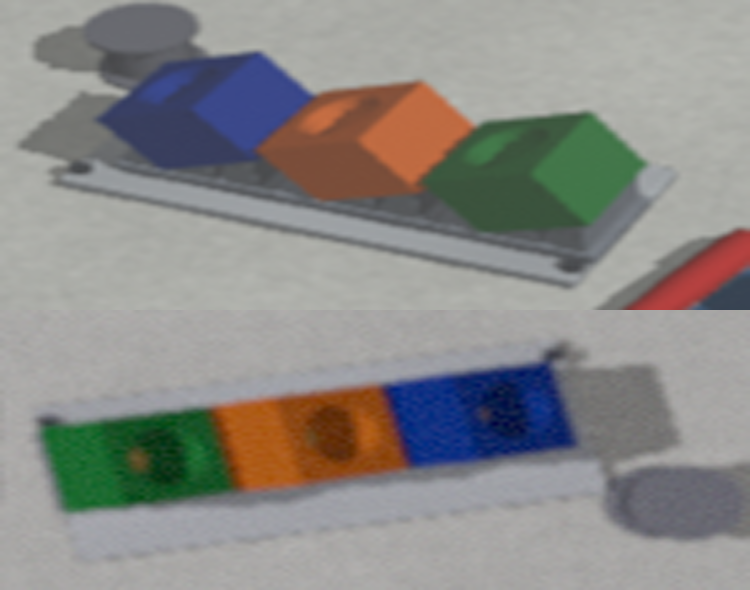

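The crop shows the pocket mouths in the faces sloping toward image right, which is −y (mouth centres in the top picture at about green 382,257, orange 412,250 and blue 444,243). So the pockets lean along the row, and the images disagree with the text about "robot's left". I'll trust the images and check from close by. First I move over the blue cap.

```bash
cat >> h.py <<'E'
def go(x,y,z,yaw,s=None,ref=None):
    s=s or arm.sense(); e,rot=ref if ref else (s["eef_pos"],s["tool_rot"])
    M=R.from_euler("xyz",rot,degrees=True).as_matrix()
    d=M.T@(np.array([x,y,z])-e)/1000
    print("tx %.3f ty %.3f tz %.3f spin %.3f"%(*d,np.radians((rot[2]-yaw+180)%360-180)))
E
python3 -c "
from h import *
go(442,341,300,100.4)"
```

```text
tx -0.347 ty -0.212 tz -0.078 spin 1.145
```

Call:
play_rows:
  rows:
    - {"tx":-0.02,"ty":-0.012,"tz":-0.02,"spin":0.06,"grip":0.087}
    - {"tx":-0.05,"ty":-0.03,"tz":-0.04,"spin":0.16,"grip":0.087}
    - {"tx":-0.08,"ty":-0.05,"tz":-0.055,"spin":0.27,"grip":0.087}
    - {"tx":-0.112,"ty":-0.069,"tz":-0.065,"spin":0.38,"grip":0.087}
    - {"tx":-0.145,"ty":-0.089,"tz":-0.078,"spin":0.49,"grip":0.087}
    - {"tx":-0.178,"ty":-0.109,"tz":-0.078,"spin":0.6,"grip":0.087}
    - {"tx":-0.211,"ty":-0.129,"tz":-0.078,"spin":0.71,"grip":0.087}
    - {"tx":-0.244,"ty":-0.149,"tz":-0.078,"spin":0.82,"grip":0.087}
    - {"tx":-0.277,"ty":-0.169,"tz":-0.078,"spin":0.93,"grip":0.087}
    - {"tx":-0.31,"ty":-0.189,"tz":-0.078,"spin":1.04,"grip":0.087}
    - {"tx":-0.335,"ty":-0.205,"tz":-0.078,"spin":1.11,"grip":0.087}
    - {"tx":-0.347,"ty":-0.212,"tz":-0.078,"spin":1.145,"grip":0.087}
    - {"tx":-0.347,"ty":-0.212,"tz":-0.078,"spin":1.145,"grip":0.087}
    - {"tx":-0.347,"ty":-0.212,"tz":-0.078,"spin":1.145,"grip":0.087}

```text
t: 1.27
eef_pos: [442.3, 341.3, 300.3]
tool_rot: [-180.0, -0.0, 100.4]
wrist_force: [-0.4, -0.1, 0.1]
opening: 86.9
gripper_force: 0.0
```

```bash
python3 - <<'E'
from h import *
s=arm.sense(); print(s["eef_pos"],s["tool_rot"],s["joints"].round(),s["wrist_force"])
p,W,im=cloud("wrist"); cv2.imwrite("pics/w1.png",p[...,::-1]); print(np.array(im["mount"]).round(2))
t=(W[...,2]>85)&(W[...,2]<103)
k,l,st,ce=cv2.connectedComponentsWithStats(t.astype(np.uint8))
for i in range(1,k):
    if st[i,4]>200: print(" top",ce[i].round(),st[i,4],np.median(W[l==i],0).round(1),((W[l==i].min(0)+W[l==i].max(0))/2).round(1))
go(530,-235,300,100.4)
E
```

```text
[442.33877215 341.27287659 300.29816892] [-1.79963923e+02 -3.04888118e-03  1.00429591e+02] [-62.   6.  22.  91.  -3.  83. -29.] [-0.40008353 -0.05374447  0.12558747]
[[   0.      0.95    0.3    83.42]
 [   1.     -0.     -0.     -0.57]
 [  -0.      0.3    -0.95 -162.52]
 [   0.      0.      0.      1.  ]]
 top [471. 103.] 502 [551.9 450.   89. ] [558.2 452.1  94. ]
 top [321. 199.] 1448 [440.  344.1  95.5] [440.1 342.8  93.4]
tx -0.584 ty -0.019 tz 0.000 spin 0.003
```

Call:
play_rows:
  rows:
    - {"tx":-0.02}
    - {"tx":-0.055,"ty":-0.002}
    - {"tx":-0.094,"ty":-0.003}
    - {"tx":-0.134,"ty":-0.004}
    - {"tx":-0.174,"ty":-0.005}
    - {"tx":-0.214,"ty":-0.006}
    - {"tx":-0.254,"ty":-0.007}
    - {"tx":-0.294,"ty":-0.009}
    - {"tx":-0.334,"ty":-0.01}
    - {"tx":-0.374,"ty":-0.011}
    - {"tx":-0.414,"ty":-0.013}
    - {"tx":-0.454,"ty":-0.014}
    - {"tx":-0.494,"ty":-0.015}
    - {"tx":-0.53,"ty":-0.017}
    - {"tx":-0.555,"ty":-0.019}
    - {"tx":-0.565,"ty":-0.019}
    - {"tx":-0.565,"ty":-0.019}
    - {"tx":-0.565,"ty":-0.019}

```text
validation failed for argument at $.ro...
```

```bash
python3 - <<'E'
from h import *
s=arm.sense(); print(s["eef_pos"],s["tool_rot"],s["joints"].round())
p,W,im=cloud("wrist"); cv2.imwrite("pics/w2.png",p[...,::-1]); np.save("w2.npy",W)
E
```

```text
[441.52562518 342.30802202 300.22088147] [-1.79949687e+02 -1.08087802e-02  1.00562394e+02] [-62.   6.  22.  91.  -3.  83. -29.]
```

View pics/w2.png

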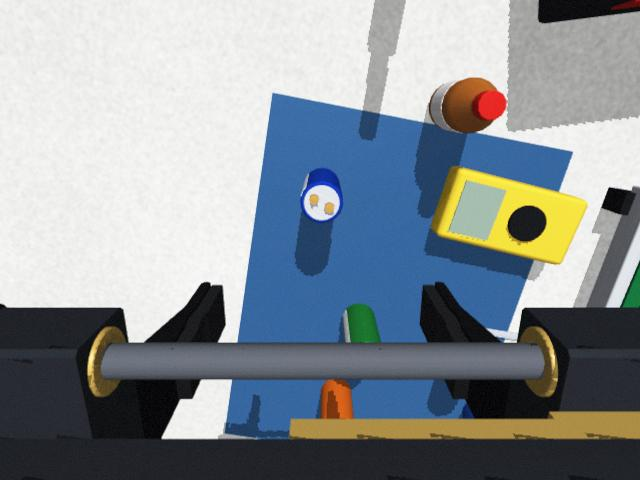

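The call was refused because some fields were missing. The picture is still from above the blue cap, with its top at (321,199), the bottle at (475,105) and the fingers in the lower half. I'll resend with every field, going further along −y so the rig falls in the camera's clear upper half.

Call:
play_rows:
  rows:
    - {"tx":-0.02,"ty":0.0,"tz":0,"spin":0,"grip":0.087}
    - {"tx":-0.055,"ty":-0.001,"tz":0,"spin":0,"grip":0.087}
    - {"tx":-0.095,"ty":-0.002,"tz":0,"spin":0,"grip":0.087}
    - {"tx":-0.135,"ty":-0.003,"tz":0,"spin":0,"grip":0.087}
    - {"tx":-0.175,"ty":-0.004,"tz":0,"spin":0,"grip":0.087}
    - {"tx":-0.215,"ty":-0.005,"tz":0,"spin":0,"grip":0.087}
    - {"tx":-0.255,"ty":-0.006,"tz":0,"spin":0,"grip":0.087}
    - {"tx":-0.295,"ty":-0.006,"tz":0,"spin":0,"grip":0.087}
    - {"tx":-0.335,"ty":-0.007,"tz":0,"spin":0,"grip":0.087}
    - {"tx":-0.375,"ty":-0.008,"tz":0,"spin":0,"grip":0.087}
    - {"tx":-0.415,"ty":-0.009,"tz":0,"spin":0,"grip":0.087}
    - {"tx":-0.455,"ty":-0.009,"tz":0,"spin":0,"grip":0.087}
    - {"tx":-0.495,"ty":-0.01,"tz":0,"spin":0,"grip":0.087}
    - {"tx":-0.535,"ty":-0.011,"tz":0,"spin":0,"grip":0.087}
    - {"tx":-0.575,"ty":-0.012,"tz":0,"spin":0,"grip":0.087}
    - {"tx":-0.61,"ty":-0.013,"tz":0,"spin":0,"grip":0.087}
    - {"tx":-0.635,"ty":-0.013,"tz":0,"spin":0,"grip":0.087}
    - {"tx":-0.644,"ty":-0.013,"tz":0,"spin":0,"grip":0.087}
    - {"tx":-0.644,"ty":-0.013,"tz":0,"spin":0,"grip":0.087}
    - {"tx":-0.644,"ty":-0.013,"tz":0,"spin":0,"grip":0.087}

```text
t: 3.03
eef_pos: [546.8, -293.0, 300.1]
tool_rot: [-180.0, -0.0, 100.5]
wrist_force: [-0.4, 0.3, -0.2]
opening: 87.2
gripper_force: 0.0
```

```bash
python3 - <<'E'
from h import *
s=arm.sense(); print(s["eef_pos"],s["tool_rot"],s["joints"].round())
p,W,im=cloud("wrist"); cv2.imwrite("pics/w2.png",p[...,::-1]); np.save("w2.npy",W)
E
```

```text
[ 546.80580806 -292.99311182  300.08559564] [-1.79959489e+02 -4.08052293e-02  1.00514382e+02] [-17.  19.  54.  83. -16.  85.  48.]
```

View pics/w2.png

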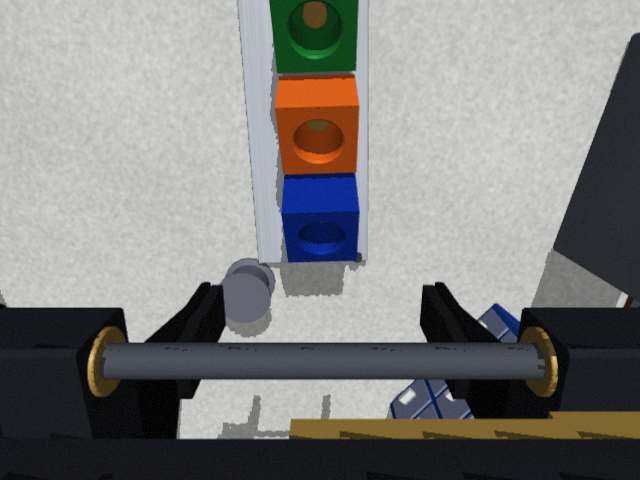

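```bash
cat > fit.py <<'E'
from h import *
def fit(W,p):
    hsv=cv2.cvtColor(p,cv2.COLOR_BGR2HSV); out={}
    rng=np.random.default_rng(0)
    for c,lo,hi in(("blue",108,125),("orange",5,18),("green",50,80)):
        m=(hsv[...,0]>=lo)&(hsv[...,0]<=hi)&(hsv[...,1]>110)&(hsv[...,2]>30)&(W[...,2]>20)&(W[...,2]<150)&(W[...,0]>440)&(W[...,0]<620)&(W[...,1]<-60)&(W[...,1]>-400)
        X=W[m]; best=None
        for _ in range(3000):
            a=X[rng.choice(len(X),3,False)]; n=np.cross(a[1]-a[0],a[2]-a[0]); l=np.linalg.norm(n)
            if l<200: continue
            n=n/l*np.sign(n[2])
            if n[2]<.75 or n[1]>-.3: continue
            q=abs((X-a[0])@n)<1.5
            if best is None or q.sum()>best.sum(): best=q
        F=X[best]; ce=F.mean(0); n=np.linalg.svd(F-ce)[2][2]; n*=np.sign(n[2])
        F=X[abs((X-ce)@n)<2]; ce=F.mean(0)
        h=np.array([n[1],-n[0],0]); h/=np.linalg.norm(h); g=np.cross(n,h)
        uv=np.stack([(F-ce)@h,(F-ce)@g],1).astype(np.float32)
        lo_,hi_=np.percentile(uv,1,axis=0),np.percentile(uv,99,axis=0); mid=(lo_+hi_)/2
        print(c,len(F),"n",n.round(3),"tilt %.1f az %.1f"%(np.degrees(np.arccos(n[2])),np.degrees(np.arctan2(n[1],n[0]))),"size",(hi_-lo_).round(1),"ctr",(ce+mid[0]*h+mid[1]*g).round(1),cv2.minAreaRect(uv)[1:])
E
python3 - <<'E'
from fit import *
for n in("w2","top0","scene0"): print(n); fit(np.load(n+".npy"),cv2.imread(f"pics/{n}.png"))
W=np.load("w2.npy"); p=cv2.imread("pics/w2.png")
# bar top long edges direction
E
```

```text
w2
blue 2643 n [ 0.105 -0.489  0.866] tilt 30.0 az -77.9 size [68.4 70.1] ctr [ 551.4 -327.3   92.5] ((69.6281967163086, 71.74471282958984), 0.37213292717933655)
orange 3771 n [ 0.104 -0.489  0.866] tilt 30.0 az -78.0 size [68.5 69.7] ctr [ 532.4 -239.4   92.4] ((69.4910659790039, 71.55768585205078), 0.36479783058166504)
green 3678 n [ 0.106 -0.486  0.867] tilt 29.8 az -77.7 size [68.3 57.1] ctr [ 514.5 -156.9   89.2] ((58.96821975708008, 69.24275207519531), 89.81310272216797)
top0
blue 225 n [ 0.116 -0.49   0.864] tilt 30.2 az -76.7 size [64.2 69.6] ctr [ 550.5 -326.6   92.4] ((71.49560546875, 65.3417739868164), 89.45674133300781)
orange 255 n [ 0.117 -0.505  0.855] tilt 31.2 az -76.9 size [65.1 69.9] ctr [ 531.4 -239.2   92. ] ((72.30329132080078, 65.67465209960938), 89.42174530029297)
green 207 n [ 0.099 -0.495  0.863] tilt 30.3 az -78.7 size [61.7 67.8] ctr [ 512.7 -150.    93.6] ((63.01097869873047, 70.30998229980469), 0.77964848279953)
scene0
blue 135 n [ 0.099 -0.496  0.863] tilt 30.4 az -78.8 size [60.8 70. ] ctr [ 551.8 -323.5   94.5] ((65.60780334472656, 73.01000213623047), 1.649850606918335)
orange 228 n [ 0.098 -0.491  0.866] tilt 30.0 az -78.7 size [67.3 72.4] ctr [ 534.5 -238.1   93.3] ((70.08604431152344, 74.49628448486328), 2.562929153442383)
green 29 n [ 0.056 -0.304  0.951] tilt 18.0 az -79.5 size [58.5 59.9] ctr [ 512.6 -139.7   88.4] ((59.98533630371094, 59.251686096191406), 1.8255000114440918)
```

The wrist picture shows the mouths at blue (321,236), orange (318,141) and green (315,25), each in a face tilted 30° toward −y. The fits give the expected 70 mm size and 92.4 mm height, at azimuth −77.9°. Next I pick the blue cap with the fingers closing across the row, so it can pivot in the grip.

```bash
cat >> h.py <<'E'
U=np.array([np.cos(np.radians(-77.9)),np.sin(np.radians(-77.9)),0]); YAW=102.1; L=77.
MOUTH=dict(blue=[551.2,-327.2,92.4],orange=[532.3,-239.3,92.3],green=[513.4,-151.4,92.3])
def sz2w(c,s,z): return np.array(MOUTH[c])+s*U+[0,0,z-18.7]   # grasp (s,z) about mouth -> TCP world
def piv(th,h):
    a=np.radians(th); ax=np.array([np.sin(a),np.cos(a)]); pr=np.array([np.cos(a),-np.sin(a)])
    return np.array([18.62,-10.75])-(15.5+4.5*min(h,6)/6)*pr+(L-h)*ax
def axi(d): return (L-d)*np.array([.5,.866])
E
python3 - <<'E'
from h import *
go(441,342.3,180,YAW); go(441,342.3,58.3,YAW)
G0=piv(0,2)
print("pivot rel to first (tx=-ds,tz=-dz):",G0)
for th,h in((0,2),(5,2.2),(10,2.5),(15,3),(20,4),(25,6),(30,8),(33,9)):
    g=piv(th,h); print(th,h,(-(g-G0)/1000).round(4))
for d in(8,12,20,30,40,45,46): print("axis",d,(-(axi(d)-G0)/1000).round(4))
w=sz2w("blue",*G0); print(w)
go(*(w+[0,0,60]),YAW,ref=(np.array([441,342.3,58.3]),[180,0,YAW]))
E
```

```text
tx 0.643 ty 0.012 tz 0.121 spin -0.027
tx 0.643 ty 0.012 tz 0.243 spin -0.027
pivot rel to first (tx=-ds,tz=-dz): [ 1.62 64.25]
0 2 [-0. -0.]
5 2.2 [-0.0064 -0.001 ]
10 2.5 [-0.0128 -0.0014]
15 3 [-0.019  -0.0011]
20 4 [-0.0246  0.0001]
25 6 [-0.0289  0.0022]
30 8 [-0.0342  0.0052]
33 9 [-0.0373  0.0071]
axis 8 [-0.0329  0.0045]
axis 12 [-0.0309  0.008 ]
axis 20 [-0.0269  0.0149]
axis 30 [-0.0219  0.0235]
axis 40 [-0.0169  0.0322]
axis 45 [-0.0144  0.0365]
axis 46 [-0.0139  0.0374]
[ 551.53958207 -328.78400884  137.95      ]
tx -0.679 ty -0.033 tz -0.140 spin 0.000
```

Call:
play_rows:
  rows:
    - {"tx":0.02,"ty":0.0,"tz":0,"spin":-0.01,"grip":0.07}
    - {"tx":0.055,"ty":0.001,"tz":0,"spin":-0.027,"grip":0.07}
    - {"tx":0.095,"ty":0.002,"tz":0.01,"spin":-0.027,"grip":0.07}
    - {"tx":0.135,"ty":0.003,"tz":0.02,"spin":-0.027,"grip":0.07}
    - {"tx":0.175,"ty":0.003,"tz":0.03,"spin":-0.027,"grip":0.07}
    - {"tx":0.215,"ty":0.004,"tz":0.04,"spin":-0.027,"grip":0.07}
    - {"tx":0.255,"ty":0.005,"tz":0.05,"spin":-0.027,"grip":0.07}
    - {"tx":0.295,"ty":0.006,"tz":0.06,"spin":-0.027,"grip":0.07}
    - {"tx":0.335,"ty":0.006,"tz":0.07,"spin":-0.027,"grip":0.07}
    - {"tx":0.375,"ty":0.007,"tz":0.08,"spin":-0.027,"grip":0.07}
    - {"tx":0.415,"ty":0.008,"tz":0.09,"spin":-0.027,"grip":0.07}
    - {"tx":0.455,"ty":0.009,"tz":0.1,"spin":-0.027,"grip":0.07}
    - {"tx":0.495,"ty":0.01,"tz":0.11,"spin":-0.027,"grip":0.07}
    - {"tx":0.535,"ty":0.011,"tz":0.12,"spin":-0.027,"grip":0.07}
    - {"tx":0.575,"ty":0.012,"tz":0.13,"spin":-0.027,"grip":0.07}
    - {"tx":0.61,"ty":0.012,"tz":0.14,"spin":-0.027,"grip":0.07}
    - {"tx":0.635,"ty":0.012,"tz":0.145,"spin":-0.027,"grip":0.07}
    - {"tx":0.643,"ty":0.012,"tz":0.15,"spin":-0.027,"grip":0.07}
    - {"tx":0.643,"ty":0.012,"tz":0.155,"spin":-0.027,"grip":0.07}
    - {"tx":0.643,"ty":0.012,"tz":0.16,"spin":-0.027,"grip":0.07}

```text
t: 4.75
eef_pos: [440.8, 340.4, 140.5]
tool_rot: [180.0, 0.0, 102.1]
wrist_force: [-0.5, -0.4, -0.3]
opening: 70.2
gripper_force: 0.0
```

```bash
python3 -c "
from h import *
go(441,342.3,58.3,YAW); print(arm.sense()['eef_pos'])"
```

```text
tx 0.002 ty 0.001 tz 0.082 spin 0.000
[440.79059182 340.4313266  140.501404  ]
```

Call:
play_rows:
  rows:
    - {"tx":0.001,"ty":0,"tz":0.015,"spin":0,"grip":0.065}
    - {"tx":0.002,"ty":0,"tz":0.04,"spin":0,"grip":0.06}
    - {"tx":0.002,"ty":0,"tz":0.065,"spin":0,"grip":0.056}
    - {"tx":0.002,"ty":0,"tz":0.078,"spin":0,"grip":0.056}
    - {"tx":0.002,"ty":0,"tz":0.082,"spin":0,"grip":0.056}
    - {"tx":0.002,"ty":0,"tz":0.082,"spin":0,"grip":0.05}
    - {"tx":0.002,"ty":0,"tz":0.082,"spin":0,"grip":0.045}
    - {"tx":0.002,"ty":0,"tz":0.082,"spin":0,"grip":0.04}
    - {"tx":0.002,"ty":0,"tz":0.082,"spin":0,"grip":0.035}
    - {"tx":0.002,"ty":0,"tz":0.082,"spin":0,"grip":0.03}
    - {"tx":0.002,"ty":0,"tz":0.082,"spin":0,"grip":0.03}
    - {"tx":0.002,"ty":0,"tz":0.082,"spin":0,"grip":0.03}
    - {"tx":0.002,"ty":0,"tz":0.082,"spin":0,"grip":0.03}

```text
t: 5.83
eef_pos: [441.8, 342.5, 59.7]
tool_rot: [179.9, -0.1, 102.0]
wrist_force: [-3.1, -1.0, 7.0]
opening: 39.0
gripper_force: 29.9
```

Call:
play_rows:
  rows:
    - {"tx":0,"ty":0,"tz":-0.01,"spin":0,"grip":0.03}
    - {"tx":0,"ty":0,"tz":-0.035,"spin":0,"grip":0.03}
    - {"tx":-0.01,"ty":0,"tz":-0.07,"spin":0,"grip":0.03}
    - {"tx":-0.03,"ty":-0.001,"tz":-0.1,"spin":0,"grip":0.03}
    - {"tx":-0.06,"ty":-0.003,"tz":-0.125,"spin":0,"grip":0.03}
    - {"tx":-0.095,"ty":-0.005,"tz":-0.14,"spin":0,"grip":0.03}
    - {"tx":-0.135,"ty":-0.007,"tz":-0.14,"spin":0,"grip":0.03}
    - {"tx":-0.175,"ty":-0.009,"tz":-0.14,"spin":0,"grip":0.03}
    - {"tx":-0.215,"ty":-0.011,"tz":-0.14,"spin":0,"grip":0.03}
    - {"tx":-0.255,"ty":-0.013,"tz":-0.14,"spin":0,"grip":0.03}
    - {"tx":-0.295,"ty":-0.015,"tz":-0.14,"spin":0,"grip":0.03}
    - {"tx":-0.335,"ty":-0.017,"tz":-0.14,"spin":0,"grip":0.03}
    - {"tx":-0.375,"ty":-0.019,"tz":-0.14,"spin":0,"grip":0.03}
    - {"tx":-0.415,"ty":-0.021,"tz":-0.14,"spin":0,"grip":0.03}
    - {"tx":-0.455,"ty":-0.023,"tz":-0.14,"spin":0,"grip":0.03}
    - {"tx":-0.495,"ty":-0.025,"tz":-0.14,"spin":0,"grip":0.03}
    - {"tx":-0.535,"ty":-0.027,"tz":-0.14,"spin":0,"grip":0.03}
    - {"tx":-0.57,"ty":-0.028,"tz":-0.14,"spin":0,"grip":0.03}
    - {"tx":-0.59,"ty":-0.029,"tz":-0.14,"spin":0,"grip":0.03}
    - {"tx":-0.6,"ty":-0.029,"tz":-0.14,"spin":0,"grip":0.03}

```text
t: 7.5
eef_pos: [536.5, -254.7, 199.1]
tool_rot: [-180.0, 0.1, 101.7]
wrist_force: [-0.4, 0.3, -1.6]
opening: 39.2
gripper_force: 29.9
```

```bash
python3 -c "
from h import *
s=arm.sense();print(s['eef_pos'],s['tool_rot'],s['wrist_force'],s['opening'])
w=sz2w('blue',*piv(0,2)); go(*(w+[0,0,20]),YAW)"
```

```text
[ 536.54191991 -254.67698627  199.08988656] [-1.79962431e+02  9.28881077e-02  1.01741528e+02] [-0.3698891   0.27431811 -1.56481809] 39.175925912013106
tx -0.076 ty -0.000 tz 0.041 spin -0.006
```

Call:
play_rows:
  rows:
    - {"tx":-0.03,"ty":0,"tz":0,"spin":-0.006,"grip":0.03}
    - {"tx":-0.06,"ty":0,"tz":0.01,"spin":-0.006,"grip":0.03}
    - {"tx":-0.073,"ty":0,"tz":0.028,"spin":-0.006,"grip":0.03}
    - {"tx":-0.076,"ty":0,"tz":0.038,"spin":-0.006,"grip":0.03}
    - {"tx":-0.076,"ty":0,"tz":0.041,"spin":-0.006,"grip":0.03}
    - {"tx":-0.076,"ty":0,"tz":0.041,"spin":-0.006,"grip":0.03}

```text
t: 8.0
eef_pos: [552.7, -325.4, 157.6]
tool_rot: [-179.9, 0.1, 102.3]
wrist_force: [-1.6, -3.1, 0.4]
opening: 39.2
gripper_force: 29.9
```

```bash
python3 - <<'E'
from h import *
s=arm.sense();print(s['eef_pos'],s['tool_rot'],s['wrist_force'],s['opening'])
w=sz2w('blue',*piv(0,2)); go(*w,YAW)
p,W,im=cloud("scene"); q=p[90:290,140:380,::-1]
cv2.imwrite("pics/a1.png",cv2.resize(q,(720,600),interpolation=2))
E
```

```text
[ 552.73777544 -325.41397003  157.61938632] [-1.79943133e+02  6.17300271e-02  1.02297944e+02] [-1.61315771 -3.08837567  0.36358036] 39.22267854772925
tx -0.003 ty -0.002 tz 0.020 spin 0.003
```

View pics/a1.png

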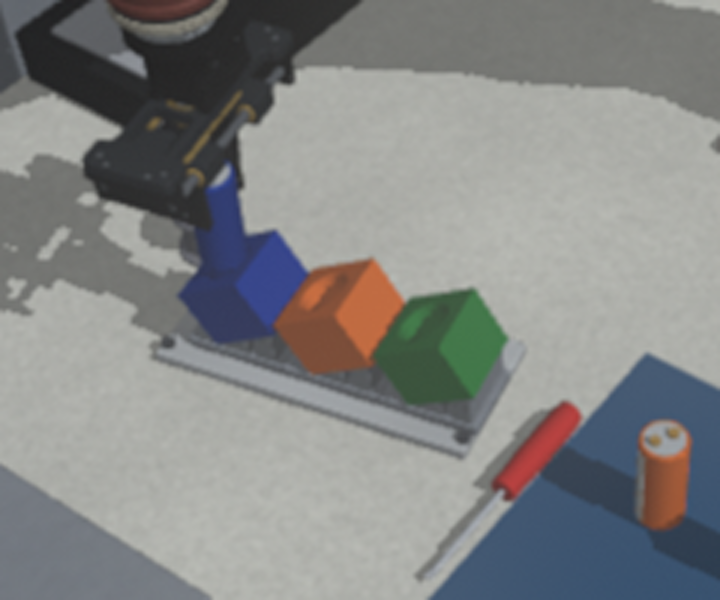

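The cap hangs upright over the blue mouth (base near 222,262 in this crop), just brushing the high rim. I'll step clear toward the lean side, then lower slowly.

Call:
play_rows:
  rows:
    - {"tx":-0.003,"ty":-0.001,"tz":0,"spin":0,"grip":0.03}
    - {"tx":-0.006,"ty":-0.002,"tz":0,"spin":0,"grip":0.03}
    - {"tx":-0.006,"ty":-0.002,"tz":0.004,"spin":0,"grip":0.03}
    - {"tx":-0.006,"ty":-0.002,"tz":0.008,"spin":0,"grip":0.03}
    - {"tx":-0.006,"ty":-0.002,"tz":0.012,"spin":0,"grip":0.03}
    - {"tx":-0.006,"ty":-0.002,"tz":0.014,"spin":0,"grip":0.03}
    - {"tx":-0.006,"ty":-0.002,"tz":0.014,"spin":0,"grip":0.03}

```text
t: 8.63
eef_pos: [552.2, -331.0, 142.7]
tool_rot: [-179.9, -0.1, 102.3]
wrist_force: [-0.8, 0.1, -0.8]
opening: 39.2
gripper_force: 29.9
```

```bash
cat >> h.py <<'E'
def rel(c):
    s=arm.sense(); d=s['eef_pos']+[0,0,18.7]-np.array(MOUTH[c]); lat=d@np.array([-U[1],U[0],0])
    print("G s %.1f z %.1f lat %.1f | out %.1f off %.1f"%(d@U,d[2],lat,.5*(d@U)+.866*d[2],.866*(d@U)-.5*d[2]),"F",s['wrist_force'].round(1),"M",s['moment'].round(2),"yaw %.1f op %.1f t %.1f"%(s['tool_rot'][2],s['opening'],s['t']))
E
python3 -c "
from h import *
rel('blue')"
```

```text
G s 3.9 z 69.0 lat 0.2 | out 61.7 off -31.1 F [-0.8  0.1 -0.8] M [-0.09  0.06 -0.05] yaw 102.3 op 39.2 t 8.6
```

Call:
play_rows:
  rows:
    - {"tx":0.002,"ty":0,"tz":0.002,"spin":-0.003,"grip":0.03}
    - {"tx":0.002,"ty":0,"tz":0.004,"spin":-0.003,"grip":0.03}
    - {"tx":0.002,"ty":0,"tz":0.0045,"spin":-0.003,"grip":0.03}
    - {"tx":-0.001,"ty":0,"tz":0.0035,"spin":-0.003,"grip":0.03}
    - {"tx":-0.004,"ty":0,"tz":0.003,"spin":-0.003,"grip":0.03}
    - {"tx":-0.007,"ty":0,"tz":0.003,"spin":-0.003,"grip":0.03}
    - {"tx":-0.01,"ty":0,"tz":0.003,"spin":-0.003,"grip":0.03}
    - {"tx":-0.013,"ty":0,"tz":0.003,"spin":-0.003,"grip":0.03}
    - {"tx":-0.016,"ty":0,"tz":0.003,"spin":-0.003,"grip":0.03}
    - {"tx":-0.016,"ty":0,"tz":0.003,"spin":-0.003,"grip":0.03}

```text
t: 9.47
eef_pos: [556.1, -348.2, 141.0]
tool_rot: [180.0, 0.1, 102.5]
wrist_force: [0.8, 3.5, 5.1]
opening: 39.2
gripper_force: 30.0
```

```bash
python3 - <<'E'
from h import *
rel('blue')
p,W,im=cloud("scene"); q=p[120:240,160:304,::-1]
cv2.imwrite("pics/a2.png",cv2.resize(q,(720,600),interpolation=2))
E
```

```text
G s 21.5 z 67.3 lat 0.4 | out 69.0 off -15.0 F [0.8 3.5 5.1] M [ 0.91 -0.2  -0.01] yaw 102.5 op 39.2 t 9.5
```

View pics/a2.png

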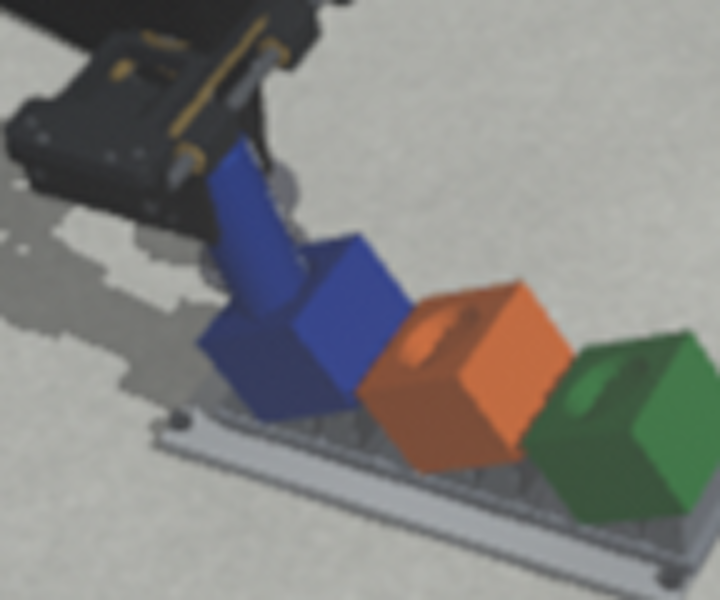

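The cap has tilted about 15° with its base in the mouth (about 272,300 in the crop), and the forces are small. I'll continue the arc and slide in along the pocket axis.

Call:
play_rows:
  rows:
    - {"tx":-0.0025,"ty":0,"tz":0.0006,"spin":-0.005,"grip":0.03}
    - {"tx":-0.005,"ty":0,"tz":0.0013,"spin":-0.006,"grip":0.03}
    - {"tx":-0.0075,"ty":0,"tz":0.0025,"spin":-0.006,"grip":0.03}
    - {"tx":-0.01,"ty":0,"tz":0.004,"spin":-0.006,"grip":0.03}
    - {"tx":-0.0125,"ty":0,"tz":0.0055,"spin":-0.006,"grip":0.03}
    - {"tx":-0.015,"ty":0,"tz":0.007,"spin":-0.006,"grip":0.03}
    - {"tx":-0.0155,"ty":0,"tz":0.0093,"spin":-0.006,"grip":0.03}
    - {"tx":-0.014,"ty":0,"tz":0.01,"spin":-0.006,"grip":0.03}
    - {"tx":-0.012,"ty":0,"tz":0.0105,"spin":-0.006,"grip":0.03}
    - {"tx":-0.0105,"ty":0,"tz":0.012,"spin":-0.006,"grip":0.03}
    - {"tx":-0.0095,"ty":0,"tz":0.0136,"spin":-0.006,"grip":0.03}
    - {"tx":-0.0085,"ty":0,"tz":0.0154,"spin":-0.006,"grip":0.03}
    - {"tx":-0.0075,"ty":0,"tz":0.0171,"spin":-0.006,"grip":0.03}
    - {"tx":-0.0075,"ty":0,"tz":0.0171,"spin":-0.006,"grip":0.03}

```text
t: 10.68
eef_pos: [556.9, -354.1, 122.4]
tool_rot: [-179.9, -0.0, 102.8]
wrist_force: [0.2, 0.5, -2.0]
opening: 39.2
gripper_force: 30.0
```

```bash
python3 -c "
from h import *
rel('blue')"
```

```text
G s 27.5 z 48.7 lat -0.1 | out 55.9 off -0.5 F [ 0.2  0.5 -2. ] M [-0.08  0.04 -0.01] yaw 102.8 op 39.2 t 10.7
```

Call:
play_rows:
  rows:
    - {"tx":0.001,"ty":0,"tz":0.0017,"spin":0.006,"grip":0.03}
    - {"tx":0.002,"ty":0,"tz":0.0035,"spin":0.012,"grip":0.03}
    - {"tx":0.003,"ty":0,"tz":0.0052,"spin":0.012,"grip":0.03}
    - {"tx":0.004,"ty":0,"tz":0.0069,"spin":0.012,"grip":0.03}
    - {"tx":0.0048,"ty":0,"tz":0.0083,"spin":0.012,"grip":0.03}
    - {"tx":0.0056,"ty":0,"tz":0.0097,"spin":0.012,"grip":0.03}
    - {"tx":0.0064,"ty":0,"tz":0.0111,"spin":0.012,"grip":0.03}
    - {"tx":0.0072,"ty":0,"tz":0.0125,"spin":0.012,"grip":0.03}
    - {"tx":0.008,"ty":0,"tz":0.0139,"spin":0.012,"grip":0.03}
    - {"tx":0.0088,"ty":0,"tz":0.0152,"spin":0.012,"grip":0.03}
    - {"tx":0.0096,"ty":0,"tz":0.0166,"spin":0.012,"grip":0.03}
    - {"tx":0.01,"ty":0,"tz":0.0173,"spin":0.012,"grip":0.03}
    - {"tx":0.01,"ty":0,"tz":0.0173,"spin":0.012,"grip":0.03}

```text
t: 11.77
eef_pos: [555.3, -344.9, 106.2]
tool_rot: [180.0, 0.0, 102.1]
wrist_force: [-0.1, -2.5, 4.2]
opening: 39.2
gripper_force: 30.0
```

```bash
python3 -c "
from h import *
rel('blue')"
```

```text
G s 18.2 z 32.5 lat 0.3 | out 37.2 off -0.5 F [-0.1 -2.5  4.2] M [-0.56 -0.02 -0.02] yaw 102.1 op 39.2 t 11.8
```

Call:
play_rows:
  rows:
    - {"tx":0.0005,"ty":0,"tz":0.0009,"spin":0,"grip":0.03}
    - {"tx":0.001,"ty":0,"tz":0.0017,"spin":0,"grip":0.03}
    - {"tx":0.0015,"ty":0,"tz":0.0026,"spin":0,"grip":0.03}
    - {"tx":0.002,"ty":0,"tz":0.0035,"spin":0,"grip":0.03}
    - {"tx":0.002,"ty":0,"tz":0.0035,"spin":0,"grip":0.03}

```text
t: 12.18
eef_pos: [554.9, -343.1, 102.7]
tool_rot: [180.0, 0.0, 102.1]
wrist_force: [1.2, -3.5, 3.3]
opening: 39.3
gripper_force: 30.0
```

```bash
python3 -c "
from h import *
rel('blue')"
```

```text
G s 16.3 z 29.0 lat 0.3 | out 33.3 off -0.4 F [ 1.2 -3.5  3.3] M [-0.74 -0.09  0.02] yaw 102.1 op 39.3 t 12.2
```

Call:
play_rows:
  rows:
    - {"tx":0.0005,"ty":0,"tz":0.0008,"spin":0,"grip":0.03}
    - {"tx":0.001,"ty":0,"tz":0.0017,"spin":0,"grip":0.03}
    - {"tx":0.001,"ty":0,"tz":0.0017,"spin":0,"grip":0.03}

```text
t: 12.43
eef_pos: [555.0, -343.1, 101.9]
tool_rot: [179.9, 0.1, 102.1]
wrist_force: [-0.5, -5.5, 7.7]
opening: 39.3
gripper_force: 30.0
```

```bash
python3 -c "
from h import *
rel('blue')"
```

```text
G s 16.4 z 28.2 lat 0.3 | out 32.6 off 0.1 F [-0.5 -5.5  7.7] M [-1.17 -0.06  0.01] yaw 102.1 op 39.3 t 12.4
```

Call:
play_rows:
  rows:
    - {"tx":0.0005,"ty":0,"tz":0.0008,"spin":0,"grip":0.03}
    - {"tx":0.001,"ty":0,"tz":0.0017,"spin":0,"grip":0.03}
    - {"tx":0.001,"ty":0,"tz":0.0017,"spin":0,"grip":0.03}

```text
t: 12.68
eef_pos: [555.0, -343.2, 100.8]
tool_rot: [179.9, 0.2, 102.1]
wrist_force: [0.7, -8.1, 10.5]
opening: 39.4
gripper_force: 30.0
```

```bash
python3 -c "
from h import *
rel('blue')"
```

```text
G s 16.4 z 27.1 lat 0.4 | out 31.7 off 0.7 F [ 0.7 -8.1 10.5] M [-1.62 -0.14 -0.01] yaw 102.1 op 39.4 t 12.7
```

Call:
play_rows:
  rows:
    - {"tx":-0.0005,"ty":0,"tz":-0.001,"spin":0,"grip":0.04}
    - {"tx":-0.001,"ty":0,"tz":-0.0015,"spin":0,"grip":0.05}
    - {"tx":-0.001,"ty":0,"tz":-0.0015,"spin":0,"grip":0.06}
    - {"tx":-0.001,"ty":0,"tz":-0.0015,"spin":0,"grip":0.066}
    - {"tx":-0.001,"ty":0,"tz":-0.0015,"spin":0,"grip":0.066}
    - {"tx":-0.001,"ty":0,"tz":-0.02,"spin":0,"grip":0.066}
    - {"tx":-0.001,"ty":0,"tz":-0.05,"spin":0,"grip":0.066}
    - {"tx":0.03,"ty":0,"tz":-0.085,"spin":0,"grip":0.066}
    - {"tx":0.065,"ty":0,"tz":-0.1,"spin":0,"grip":0.066}
    - {"tx":0.1,"ty":0,"tz":-0.1,"spin":0,"grip":0.066}
    - {"tx":0.1,"ty":0,"tz":-0.1,"spin":0,"grip":0.066}

```text
t: 13.6
eef_pos: [534.6, -235.1, 199.5]
tool_rot: [179.9, -0.3, 102.6]
wrist_force: [0.3, 0.8, -0.5]
opening: 65.8
gripper_force: 0.0
```

```bash
cat >> h.py <<'E'
def seat(c,name,cams=("scene","top","wrist")):
    A=np.array([.5*U[0],.5*U[1],.866]); h=np.array([-U[1],U[0],0]); g=np.cross(h,A)
    for n in cams:
        p,W,im=cloud(n); D=W-np.array(MOUTH[c]); a,b,e=D@A,D@h,D@g
        m=(a>36)&(a<75)&(np.hypot(b,e)<17)
        if m.sum()<15: print(n,"few",m.sum()); continue
        q=a[m]; print(n,m.sum(),"height out pct10/50/90",np.percentile(q,[10,50,90]).round(1),"off h %.1f g %.1f"%(b[m].mean(),e[m].mean()))
        cv2.imwrite(f"pics/{name}_{n}.png",p[...,::-1])
E
python3 -c "
from h import *
rel('blue'); seat('blue','s1')
go(510,73.3,140,YAW)"
```

```text
G s -93.5 z 125.8 lat 3.1 | out 62.2 off -143.9 F [ 0.3  0.8 -0.5] M [-0.01 -0.04 -0.02] yaw 102.6 op 65.8 t 13.6
scene 95 height out pct10/50/90 [39.9 50.3 54.1] off h 2.9 g -5.1
top few 0
wrist 818 height out pct10/50/90 [41.5 50.6 51.4] off h -0.8 g -9.0
tx 0.313 ty 0.044 tz 0.059 spin 0.003
```

```bash
cat > chk.py <<'E'
from h import *
def chk(c,name):
    A=np.array([.5*U[0],.5*U[1],.866]); h=np.array([-U[1],U[0],0]); g=np.cross(h,A)
    p,W,im=cloud("wrist"); D=W-np.array(MOUTH[c]); a,b,e=D@A,D@h,D@g; r=np.hypot(b,e)
    t=(a>46)&(a<58)&(r<24); f=(abs(a)<4)&(abs(b)<33)&(abs(e)<33)&(r>23)
    print("top",t.sum(),np.histogram(a[t],np.arange(46,58.5,1))[0],"med %.2f b %.1f e %.1f"%(np.median(a[t]),(b[t].min()+b[t].max())/2,(e[t].min()+e[t].max())/2),"face",f.sum(),np.median(a[f]).round(2))
    X=np.stack([b[t],e[t],np.ones(t.sum())],1); k=np.linalg.lstsq(X,a[t],rcond=None)[0]; print("tilt deg",np.degrees(k[:2]).round(1),"ctr",k[2].round(2))
    cv2.imwrite(f"pics/{name}.png",p[...,::-1])
E
python3 -c "
from chk import *
chk('blue','c1'); go(510,73.3,140,YAW)"
```

```text
top 1108 [ 79  94 103 137 439 152  35  29  38   2   0   0] med 50.56 b 0.6 e -3.9 face 1246 0.29
tilt deg [-1.   7.3] ctr 51.05
tx 0.315 ty 0.044 tz 0.059 spin 0.001
```

View pics/c1.png

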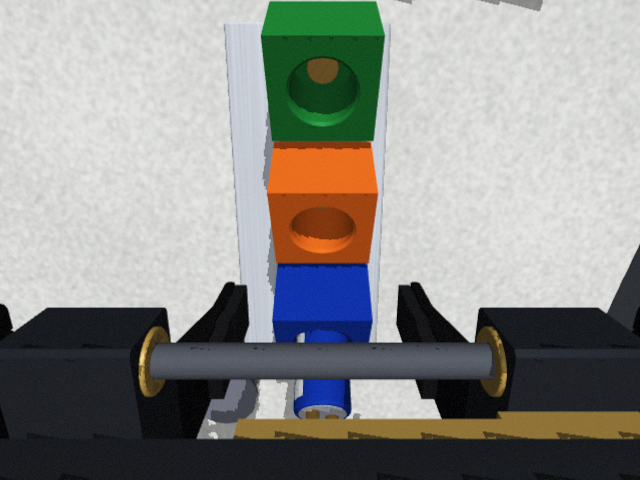

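The wrist picture shows blue seated in its socket (top at 322,412), standing 50.3 mm out of the face, so it is home. Orange is next.

Call:
play_rows:
  rows:
    - {"tx":0.02,"ty":0.003,"tz":0,"spin":0,"grip":0.066}
    - {"tx":0.055,"ty":0.008,"tz":0,"spin":0,"grip":0.066}
    - {"tx":0.095,"ty":0.013,"tz":0.01,"spin":0,"grip":0.066}
    - {"tx":0.135,"ty":0.019,"tz":0.02,"spin":0,"grip":0.066}
    - {"tx":0.175,"ty":0.025,"tz":0.03,"spin":0,"grip":0.066}
    - {"tx":0.215,"ty":0.03,"tz":0.04,"spin":0,"grip":0.066}
    - {"tx":0.25,"ty":0.035,"tz":0.05,"spin":0,"grip":0.066}
    - {"tx":0.28,"ty":0.039,"tz":0.055,"spin":0,"grip":0.066}
    - {"tx":0.305,"ty":0.043,"tz":0.059,"spin":0,"grip":0.066}
    - {"tx":0.315,"ty":0.044,"tz":0.059,"spin":0,"grip":0.066}
    - {"tx":0.315,"ty":0.044,"tz":0.059,"spin":0,"grip":0.066}
    - {"tx":0.315,"ty":0.044,"tz":0.059,"spin":0,"grip":0.066}
    - {"tx":0.315,"ty":0.044,"tz":0.059,"spin":0,"grip":0.066}

```text
t: 14.88
eef_pos: [510.7, 71.5, 140.5]
tool_rot: [180.0, 0.0, 102.0]
wrist_force: [-0.7, 1.5, 0.3]
opening: 66.1
gripper_force: 0.0
```

```bash
python3 - <<'E'
from h import *
s=arm.sense();print(s['eef_pos'],s['tool_rot'])
p,W,im=cloud("wrist")
t=(W[...,2]>85)&(W[...,2]<103)
k,l,st,ce=cv2.connectedComponentsWithStats(t.astype(np.uint8))
for i in range(1,k):
    if st[i,4]>300: print(" top",ce[i].round(),st[i,4],np.median(W[l==i],0).round(1),((W[l==i].min(0)+W[l==i].max(0))/2).round(1))
go(510,73.2,58.5,YAW)
E
```

```text
[510.65935004  71.47767304 140.47820526] [1.79990783e+02 4.97367365e-02 1.01950331e+02]
 top [384.  45.] 6130 [515.3 185.9  95.6] [515.6 186.2  93.3]
 top [617. 146.] 3356 [641.6 165.1  95.2] [646.2 167.6  93.1]
 top [321. 259.] 3990 [508.7  76.1  95.6] [509.1  73.8  93.3]
tx 0.002 ty -0.000 tz 0.082 spin -0.003
```

Call:
play_rows:
  rows:
    - {"tx":0.001,"ty":0,"tz":0.015,"spin":0,"grip":0.063}
    - {"tx":0.002,"ty":0,"tz":0.04,"spin":0,"grip":0.06}
    - {"tx":0.002,"ty":0,"tz":0.065,"spin":0,"grip":0.056}
    - {"tx":0.002,"ty":0,"tz":0.078,"spin":0,"grip":0.056}
    - {"tx":0.002,"ty":0,"tz":0.082,"spin":0,"grip":0.056}
    - {"tx":0.002,"ty":0,"tz":0.082,"spin":0,"grip":0.05}
    - {"tx":0.002,"ty":0,"tz":0.082,"spin":0,"grip":0.045}
    - {"tx":0.002,"ty":0,"tz":0.082,"spin":0,"grip":0.04}
    - {"tx":0.002,"ty":0,"tz":0.082,"spin":0,"grip":0.035}
    - {"tx":0.002,"ty":0,"tz":0.082,"spin":0,"grip":0.03}
    - {"tx":0.002,"ty":0,"tz":0.082,"spin":0,"grip":0.03}
    - {"tx":0.002,"ty":0,"tz":0.082,"spin":0,"grip":0.03}

```text
t: 15.93
eef_pos: [510.4, 76.1, 59.2]
tool_rot: [179.9, -0.0, 102.1]
wrist_force: [-1.7, -0.7, 6.9]
opening: 39.6
gripper_force: 29.9
```

```bash
python3 - <<'E'
from h import *
w=sz2w('orange',8,93); print(w); go(*w,YAW); go(*(w+[0,0,30]),YAW)
E
```

```text
[ 533.9769485  -247.12226589  166.6       ]
tx -0.321 ty -0.045 tz -0.108 spin 0.001
tx -0.321 ty -0.045 tz -0.138 spin 0.001
```

Call:
play_rows:
  rows:
    - {"tx":0,"ty":0,"tz":-0.01,"spin":0,"grip":0.03}
    - {"tx":0,"ty":0,"tz":-0.035,"spin":0,"grip":0.03}
    - {"tx":-0.01,"ty":-0.001,"tz":-0.07,"spin":0,"grip":0.03}
    - {"tx":-0.03,"ty":-0.004,"tz":-0.1,"spin":0,"grip":0.03}
    - {"tx":-0.06,"ty":-0.008,"tz":-0.125,"spin":0,"grip":0.03}
    - {"tx":-0.095,"ty":-0.013,"tz":-0.138,"spin":0,"grip":0.03}
    - {"tx":-0.135,"ty":-0.019,"tz":-0.138,"spin":0,"grip":0.03}
    - {"tx":-0.175,"ty":-0.024,"tz":-0.138,"spin":0,"grip":0.03}
    - {"tx":-0.215,"ty":-0.03,"tz":-0.138,"spin":0,"grip":0.03}
    - {"tx":-0.25,"ty":-0.035,"tz":-0.138,"spin":0,"grip":0.03}
    - {"tx":-0.28,"ty":-0.039,"tz":-0.138,"spin":0,"grip":0.03}
    - {"tx":-0.305,"ty":-0.043,"tz":-0.138,"spin":0,"grip":0.03}
    - {"tx":-0.32,"ty":-0.045,"tz":-0.138,"spin":0,"grip":0.03}
    - {"tx":-0.321,"ty":-0.045,"tz":-0.138,"spin":0,"grip":0.03}
    - {"tx":-0.321,"ty":-0.045,"tz":-0.138,"spin":0,"grip":0.03}
    - {"tx":-0.321,"ty":-0.045,"tz":-0.138,"spin":0,"grip":0.03}
    - {"tx":-0.321,"ty":-0.045,"tz":-0.138,"spin":0,"grip":0.03}
    - {"tx":-0.321,"ty":-0.045,"tz":-0.138,"spin":0,"grip":0.03}

```text
t: 17.43
eef_pos: [533.6, -245.8, 196.4]
tool_rot: [180.0, -0.0, 102.3]
wrist_force: [0.4, 0.4, -2.2]
opening: 39.0
gripper_force: 29.9
```

```bash
python3 - <<'E'
from h import *
rel('orange')
p,W,im=cloud("top")
t=(W[...,2]>170)&(W[...,2]<260)&(abs(W[...,0]-533)<25)&(abs(W[...,1]+247)<60); print(t.sum())
p,W,im=cloud("wrist"); cv2.imwrite("pics/w5.png",p[...,::-1]); rel('orange')
E
```

```text
G s 6.6 z 122.8 lat -0.1 | out 109.6 off -55.7 F [ 0.4  0.4 -2.2] M [-0.08  0.09 -0.  ] yaw 102.3 op 39.0 t 17.4
25
G s 7.0 z 122.8 lat -0.2 | out 109.8 off -55.4 F [ 0.3  0.6 -1. ] M [-0.    0.06 -0.03] yaw 102.2 op 39.4 t 17.5
```

Call:
play_rows:
  rows:
    - {"tx":0.002,"ty":0,"tz":0.01,"spin":0.002,"grip":0.03}
    - {"tx":0.004,"ty":0,"tz":0.026,"spin":0.002,"grip":0.03}
    - {"tx":0.005,"ty":0,"tz":0.04,"spin":0.002,"grip":0.03}
    - {"tx":0.005,"ty":0,"tz":0.048,"spin":0.002,"grip":0.03}
    - {"tx":0.005,"ty":0,"tz":0.052,"spin":0.002,"grip":0.03}
    - {"tx":0.006,"ty":0,"tz":0.054,"spin":0.002,"grip":0.03}
    - {"tx":0.007,"ty":0,"tz":0.056,"spin":0.002,"grip":0.03}
    - {"tx":0.0074,"ty":0,"tz":0.0575,"spin":0.002,"grip":0.03}
    - {"tx":0.0074,"ty":0,"tz":0.058,"spin":0.002,"grip":0.03}
    - {"tx":0.0045,"ty":0,"tz":0.0573,"spin":0.002,"grip":0.03}
    - {"tx":0.0015,"ty":0,"tz":0.0568,"spin":0.002,"grip":0.03}
    - {"tx":-0.0015,"ty":0,"tz":0.0567,"spin":0.002,"grip":0.03}
    - {"tx":-0.0045,"ty":0,"tz":0.0567,"spin":0.002,"grip":0.03}
    - {"tx":-0.0075,"ty":0,"tz":0.0567,"spin":0.002,"grip":0.03}
    - {"tx":-0.0105,"ty":0,"tz":0.0567,"spin":0.002,"grip":0.03}
    - {"tx":-0.0105,"ty":0,"tz":0.0567,"spin":0.002,"grip":0.03}

```text
t: 18.87
eef_pos: [535.8, -257.4, 140.1]
tool_rot: [179.9, -0.0, 102.0]
wrist_force: [2.2, 3.3, 5.7]
opening: 39.3
gripper_force: 30.0
```

```bash
python3 - <<'E'
from h import *
rel('orange')
E
```

```text
G s 18.4 z 66.5 lat -0.4 | out 66.8 off -17.3 F [2.2 3.3 5.7] M [ 1.03 -0.43 -0.1 ] yaw 102.0 op 39.3 t 18.9
```

Call:
play_rows:
  rows:
    - {"tx":-0.0025,"ty":0,"tz":0.0006,"spin":0,"grip":0.03}
    - {"tx":-0.005,"ty":0,"tz":0.0013,"spin":0,"grip":0.03}
    - {"tx":-0.0075,"ty":0,"tz":0.0025,"spin":0,"grip":0.03}
    - {"tx":-0.01,"ty":0,"tz":0.004,"spin":0,"grip":0.03}
    - {"tx":-0.0125,"ty":0,"tz":0.0055,"spin":0,"grip":0.03}
    - {"tx":-0.015,"ty":0,"tz":0.007,"spin":0,"grip":0.03}
    - {"tx":-0.0155,"ty":0,"tz":0.0093,"spin":0,"grip":0.03}
    - {"tx":-0.014,"ty":0,"tz":0.01,"spin":0,"grip":0.03}
    - {"tx":-0.012,"ty":0,"tz":0.0105,"spin":0,"grip":0.03}
    - {"tx":-0.0105,"ty":0,"tz":0.012,"spin":0,"grip":0.03}
    - {"tx":-0.0095,"ty":0,"tz":0.0136,"spin":0,"grip":0.03}
    - {"tx":-0.0085,"ty":0,"tz":0.0154,"spin":0,"grip":0.03}
    - {"tx":-0.0075,"ty":0,"tz":0.0171,"spin":0,"grip":0.03}
    - {"tx":-0.0075,"ty":0,"tz":0.0171,"spin":0,"grip":0.03}

```text
t: 20.03
eef_pos: [536.8, -264.3, 121.8]
tool_rot: [-180.0, -0.0, 102.1]
wrist_force: [3.0, 0.4, -2.7]
opening: 39.1
gripper_force: 30.0
```

```bash
python3 -c "
from h import *
rel('orange')"
```

```text
G s 25.4 z 48.2 lat -0.8 | out 54.4 off -2.1 F [ 3.   0.4 -2.7] M [ 0.02 -0.86 -0.05] yaw 102.1 op 39.1 t 20.0
```

Call:
play_rows:
  rows:
    - {"tx":0.001,"ty":0.0005,"tz":0.0017,"spin":0,"grip":0.03}
    - {"tx":0.002,"ty":0.001,"tz":0.0035,"spin":0,"grip":0.03}
    - {"tx":0.003,"ty":0.001,"tz":0.0052,"spin":0,"grip":0.03}
    - {"tx":0.004,"ty":0.001,"tz":0.0069,"spin":0,"grip":0.03}
    - {"tx":0.0048,"ty":0.001,"tz":0.0083,"spin":0,"grip":0.03}
    - {"tx":0.0056,"ty":0.001,"tz":0.0097,"spin":0,"grip":0.03}
    - {"tx":0.0064,"ty":0.001,"tz":0.0111,"spin":0,"grip":0.03}
    - {"tx":0.0072,"ty":0.001,"tz":0.0125,"spin":0,"grip":0.03}
    - {"tx":0.008,"ty":0.001,"tz":0.0139,"spin":0,"grip":0.03}
    - {"tx":0.0088,"ty":0.001,"tz":0.0152,"spin":0,"grip":0.03}
    - {"tx":0.0094,"ty":0.001,"tz":0.0162,"spin":0,"grip":0.03}
    - {"tx":0.0094,"ty":0.001,"tz":0.0162,"spin":0,"grip":0.03}

```text
t: 21.03
eef_pos: [536.0, -255.6, 106.4]
tool_rot: [180.0, 0.0, 102.0]
wrist_force: [-1.0, -2.2, 3.3]
opening: 39.1
gripper_force: 30.0
```

```bash
python3 -c "
from h import *
rel('orange')"
```

```text
G s 16.8 z 32.8 lat 0.2 | out 36.7 off -1.9 F [-1.  -2.2  3.3] M [-0.56  0.3   0.09] yaw 102.0 op 39.1 t 21.0
```

Call:
play_rows:
  rows:
    - {"tx":0.0005,"ty":0.001,"tz":0.0009,"spin":0,"grip":0.03}
    - {"tx":0.001,"ty":0.001,"tz":0.0017,"spin":0,"grip":0.03}
    - {"tx":0.0015,"ty":0.001,"tz":0.0026,"spin":0,"grip":0.03}
    - {"tx":0.002,"ty":0.001,"tz":0.0035,"spin":0,"grip":0.03}
    - {"tx":0.0025,"ty":0.001,"tz":0.0043,"spin":0,"grip":0.03}
    - {"tx":0.003,"ty":0.001,"tz":0.0052,"spin":0,"grip":0.03}
    - {"tx":0.003,"ty":0.001,"tz":0.0052,"spin":0,"grip":0.03}

```text
t: 21.62
eef_pos: [536.5, -252.9, 101.3]
tool_rot: [180.0, 0.1, 102.0]
wrist_force: [-1.1, -4.7, 4.6]
opening: 39.5
gripper_force: 30.0
```

```bash
python3 -c "
from h import *
rel('orange')"
```

```text
G s 14.2 z 27.7 lat 1.2 | out 31.0 off -1.5 F [-1.1 -4.7  4.6] M [-1.16  0.43  0.08] yaw 102.0 op 39.5 t 21.6
```

Call:
play_rows:
  rows:
    - {"tx":0.0005,"ty":-0.001,"tz":0.0008,"spin":0,"grip":0.03}
    - {"tx":0.001,"ty":-0.001,"tz":0.0017,"spin":0,"grip":0.03}
    - {"tx":0.0015,"ty":-0.001,"tz":0.0026,"spin":0,"grip":0.03}
    - {"tx":0.0015,"ty":-0.001,"tz":0.0026,"spin":0,"grip":0.03}

```text
t: 21.95
eef_pos: [536.4, -252.9, 99.9]
tool_rot: [179.8, 0.2, 102.0]
wrist_force: [-0.1, -6.7, 9.9]
opening: 39.3
gripper_force: 30.0
```

```bash
python3 -c "
from h import *
rel('orange')"
```

```text
G s 14.2 z 26.3 lat 1.1 | out 29.8 off -0.9 F [-0.1 -6.7  9.9] M [-1.68 -0.03  0.01] yaw 102.0 op 39.3 t 21.9
```

Call:
play_rows:
  rows:
    - {"tx":0.0005,"ty":0,"tz":0.0008,"spin":0,"grip":0.03}
    - {"tx":0.0005,"ty":0,"tz":0.0008,"spin":0,"grip":0.03}
    - {"tx":-0.0005,"ty":0,"tz":-0.001,"spin":0,"grip":0.04}
    - {"tx":-0.0005,"ty":0,"tz":-0.0015,"spin":0,"grip":0.05}
    - {"tx":-0.0005,"ty":0,"tz":-0.0015,"spin":0,"grip":0.06}
    - {"tx":-0.0005,"ty":0,"tz":-0.0015,"spin":0,"grip":0.066}
    - {"tx":-0.0005,"ty":0,"tz":-0.0015,"spin":0,"grip":0.066}
    - {"tx":-0.001,"ty":0,"tz":-0.02,"spin":0,"grip":0.066}
    - {"tx":-0.001,"ty":0,"tz":-0.05,"spin":0,"grip":0.066}
    - {"tx":-0.001,"ty":0,"tz":-0.085,"spin":0,"grip":0.066}
    - {"tx":0.02,"ty":0,"tz":-0.1,"spin":0,"grip":0.066}
    - {"tx":0.05,"ty":0,"tz":-0.1,"spin":0,"grip":0.066}
    - {"tx":0.05,"ty":0,"tz":-0.1,"spin":0,"grip":0.066}
    - {"tx":0.05,"ty":0,"tz":-0.1,"spin":0,"grip":0.066}

```text
t: 23.12
eef_pos: [525.1, -199.4, 198.3]
tool_rot: [180.0, -0.1, 102.3]
wrist_force: [0.4, -0.6, -0.1]
opening: 65.7
gripper_force: 0.0
```

```bash
python3 -c "
from chk import *
chk('orange','c2'); chk('blue','c2'); go(515.6,185.8,140,YAW)"
```

```text
top 343 [78 78 81 63 41  2  0  0  0  0  0  0] med 48.19 b 0.4 e -13.7 face 2491 0.34
tilt deg [-0.  -8.1] ctr 46.03
  return _methods._mean(a, axis=axis, dtype=dtype,
  ret = ret.dtype.type(ret / rcount)
Traceback (most recent call last):
  File "chk.py", line 6, in chk
    print("top",t.sum(),np.histogram(a[t],np.arange(46,58.5,1))[0],"med %.2f b %.1f e %.1f"%(np.median(a[t]),(b[t].min()+b[t].max())/2,(e[t].min()+e[t].max())/2),"face",f.sum(),np.median(a[f]).round(2))
                                                                                                              ~~~~~~~~^^
ValueError: zero-size array to reduction operation minimum which has no identity
```

Call:
play_rows:
  rows:
    - {"tx":0.02,"ty":0,"tz":0,"spin":0,"grip":0.066}
    - {"tx":0.04,"ty":0,"tz":0,"spin":0,"grip":0.066}
    - {"tx":0.05,"ty":0,"tz":0,"spin":0,"grip":0.066}
    - {"tx":0.05,"ty":0,"tz":0,"spin":0,"grip":0.066}
    - {"tx":0.05,"ty":0,"tz":0,"spin":0,"grip":0.066}

```text
t: 23.63
eef_pos: [514.1, -153.8, 198.3]
tool_rot: [-180.0, 0.0, 102.0]
wrist_force: [0.8, -0.6, -0.4]
opening: 66.2
gripper_force: 0.0
```

```bash
python3 -c "
from chk import *
chk('orange','c2'); go(515.6,185.8,140,YAW)"
```

```text
top 1073 [ 97  92 100 130 409 172  21  23  28   1   0   0] med 50.50 b 0.5 e -5.7 face 1212 0.31
tilt deg [-0.9  7.7] ctr 51.11
tx 0.333 ty 0.072 tz 0.058 spin -0.002
```

Call:
play_rows:
  rows:
    - {"tx":0.02,"ty":0.004,"tz":0,"spin":0,"grip":0.066}
    - {"tx":0.055,"ty":0.012,"tz":0,"spin":0,"grip":0.066}
    - {"tx":0.095,"ty":0.021,"tz":0,"spin":0,"grip":0.066}
    - {"tx":0.135,"ty":0.029,"tz":0,"spin":0,"grip":0.066}
    - {"tx":0.175,"ty":0.038,"tz":0.01,"spin":0,"grip":0.066}
    - {"tx":0.215,"ty":0.046,"tz":0.02,"spin":0,"grip":0.066}
    - {"tx":0.25,"ty":0.054,"tz":0.035,"spin":0,"grip":0.066}
    - {"tx":0.285,"ty":0.062,"tz":0.048,"spin":0,"grip":0.066}
    - {"tx":0.315,"ty":0.068,"tz":0.058,"spin":0,"grip":0.066}
    - {"tx":0.33,"ty":0.072,"tz":0.058,"spin":0,"grip":0.066}
    - {"tx":0.333,"ty":0.072,"tz":0.058,"spin":0,"grip":0.066}
    - {"tx":0.333,"ty":0.072,"tz":0.058,"spin":0,"grip":0.066}
    - {"tx":0.333,"ty":0.072,"tz":0.058,"spin":0,"grip":0.066}
    - {"tx":0.333,"ty":0.072,"tz":0.058,"spin":0,"grip":0.066}
    - {"tx":0.333,"ty":0.072,"tz":0.058,"spin":0,"grip":0.066}
    - {"tx":0.333,"ty":0.072,"tz":0.058,"spin":0,"grip":0.066}

```text
t: 25.02
eef_pos: [515.6, 186.3, 140.9]
tool_rot: [180.0, -0.0, 101.9]
wrist_force: [0.5, -0.8, -0.8]
opening: 66.0
gripper_force: 0.0
```

```bash
python3 - <<'E'
from h import *
p,W,im=cloud("wrist")
t=(W[...,2]>85)&(W[...,2]<103)
k,l,st,ce=cv2.connectedComponentsWithStats(t.astype(np.uint8))
for i in range(1,k):
    if st[i,4]>300: print(" top",ce[i].round(),st[i,4],np.median(W[l==i],0).round(1),((W[l==i].min(0)+W[l==i].max(0))/2).round(1))
print(arm.sense()['eef_pos']); go(515.8,186,58.5,YAW)
E
```

```text
top [323. 263.] 3963 [515.4 189.1  95.6] [515.8 186.4  93.3]
[515.53159152 186.64769604 140.7956361 ]
tx -0.001 ty 0.000 tz 0.082 spin -0.003
```

Call:
play_rows:
  rows:
    - {"tx":-0.001,"ty":0,"tz":0.015,"spin":0,"grip":0.063}
    - {"tx":-0.001,"ty":0,"tz":0.04,"spin":0,"grip":0.06}
    - {"tx":-0.001,"ty":0,"tz":0.065,"spin":0,"grip":0.056}
    - {"tx":-0.001,"ty":0,"tz":0.078,"spin":0,"grip":0.056}
    - {"tx":-0.001,"ty":0,"tz":0.082,"spin":0,"grip":0.056}
    - {"tx":-0.001,"ty":0,"tz":0.082,"spin":0,"grip":0.05}
    - {"tx":-0.001,"ty":0,"tz":0.082,"spin":0,"grip":0.045}
    - {"tx":-0.001,"ty":0,"tz":0.082,"spin":0,"grip":0.04}
    - {"tx":-0.001,"ty":0,"tz":0.082,"spin":0,"grip":0.035}
    - {"tx":-0.001,"ty":0,"tz":0.082,"spin":0,"grip":0.03}
    - {"tx":-0.001,"ty":0,"tz":0.082,"spin":0,"grip":0.03}
    - {"tx":-0.001,"ty":0,"tz":0.082,"spin":0,"grip":0.03}

```text
t: 26.07
eef_pos: [516.3, 186.9, 59.6]
tool_rot: [179.9, -0.0, 102.0]
wrist_force: [-0.3, -1.1, 6.2]
opening: 39.7
gripper_force: 30.0
```

```bash
python3 - <<'E'
from h import *
w=sz2w('green',8,123); go(*w,YAW)
E
```

```text
tx -0.338 ty -0.073 tz -0.137 spin -0.001
```

Call:
play_rows:
  rows:
    - {"tx":0,"ty":0,"tz":-0.01,"spin":0,"grip":0.03}
    - {"tx":0,"ty":0,"tz":-0.035,"spin":0,"grip":0.03}
    - {"tx":-0.01,"ty":-0.002,"tz":-0.07,"spin":0,"grip":0.03}
    - {"tx":-0.03,"ty":-0.006,"tz":-0.1,"spin":0,"grip":0.03}
    - {"tx":-0.06,"ty":-0.013,"tz":-0.125,"spin":0,"grip":0.03}
    - {"tx":-0.095,"ty":-0.02,"tz":-0.137,"spin":0,"grip":0.03}
    - {"tx":-0.135,"ty":-0.029,"tz":-0.137,"spin":0,"grip":0.03}
    - {"tx":-0.175,"ty":-0.038,"tz":-0.137,"spin":0,"grip":0.03}
    - {"tx":-0.215,"ty":-0.046,"tz":-0.137,"spin":0,"grip":0.03}
    - {"tx":-0.25,"ty":-0.054,"tz":-0.137,"spin":0,"grip":0.03}
    - {"tx":-0.285,"ty":-0.062,"tz":-0.137,"spin":0,"grip":0.03}
    - {"tx":-0.315,"ty":-0.068,"tz":-0.137,"spin":0,"grip":0.03}
    - {"tx":-0.333,"ty":-0.072,"tz":-0.137,"spin":0,"grip":0.03}
    - {"tx":-0.338,"ty":-0.073,"tz":-0.137,"spin":0,"grip":0.03}
    - {"tx":-0.338,"ty":-0.073,"tz":-0.137,"spin":0,"grip":0.03}
    - {"tx":-0.338,"ty":-0.073,"tz":-0.137,"spin":0,"grip":0.03}
    - {"tx":-0.338,"ty":-0.073,"tz":-0.137,"spin":0,"grip":0.03}
    - {"tx":-0.338,"ty":-0.073,"tz":-0.137,"spin":0,"grip":0.03}
    - {"tx":-0.338,"ty":-0.073,"tz":-0.137,"spin":0,"grip":0.03}

```text
t: 27.65
eef_pos: [514.7, -157.9, 195.5]
tool_rot: [-180.0, -0.0, 102.2]
wrist_force: [-0.1, 0.5, -2.4]
opening: 39.2
gripper_force: 30.0
```

```bash
python3 - <<'E'
from h import *
rel('green')
E
```

```text
G s 6.7 z 121.9 lat -0.1 | out 108.9 off -55.2 F [-0.1  0.5 -2.4] M [-0.12 -0.01  0.01] yaw 102.2 op 39.2 t 27.6
```

Call:
play_rows:
  rows:
    - {"tx":0.001,"ty":0,"tz":0.01,"spin":0.002,"grip":0.03}
    - {"tx":0.002,"ty":0,"tz":0.026,"spin":0.002,"grip":0.03}
    - {"tx":0.003,"ty":0,"tz":0.039,"spin":0.002,"grip":0.03}
    - {"tx":0.003,"ty":0,"tz":0.047,"spin":0.002,"grip":0.03}
    - {"tx":0.003,"ty":0,"tz":0.051,"spin":0.002,"grip":0.03}
    - {"tx":0.004,"ty":0,"tz":0.053,"spin":0.002,"grip":0.03}
    - {"tx":0.005,"ty":0,"tz":0.055,"spin":0.002,"grip":0.03}
    - {"tx":0.0055,"ty":0,"tz":0.0563,"spin":0.002,"grip":0.03}
    - {"tx":0.0055,"ty":0,"tz":0.0568,"spin":0.002,"grip":0.03}
    - {"tx":0.0025,"ty":0,"tz":0.056,"spin":0.002,"grip":0.03}
    - {"tx":-0.0005,"ty":0,"tz":0.0555,"spin":0.002,"grip":0.03}
    - {"tx":-0.0035,"ty":0,"tz":0.0554,"spin":0.002,"grip":0.03}
    - {"tx":-0.0065,"ty":0,"tz":0.0554,"spin":0.002,"grip":0.03}
    - {"tx":-0.0095,"ty":0,"tz":0.0554,"spin":0.002,"grip":0.03}
    - {"tx":-0.0125,"ty":0,"tz":0.0554,"spin":0.002,"grip":0.03}
    - {"tx":-0.0125,"ty":0,"tz":0.0554,"spin":0.002,"grip":0.03}

```text
t: 28.98
eef_pos: [517.5, -172.4, 140.4]
tool_rot: [180.0, 0.0, 101.9]
wrist_force: [2.3, 4.4, 4.8]
opening: 39.2
gripper_force: 30.0
```

```bash
python3 - <<'E'
from h import *
rel('green')
E
```

```text
G s 21.4 z 66.8 lat -0.4 | out 68.6 off -14.9 F [2.3 4.4 4.8] M [ 1.02 -0.7   0.04] yaw 101.9 op 39.2 t 29.0
```

Call:
play_rows:
  rows:
    - {"tx":-0.0025,"ty":0.0004,"tz":0.0006,"spin":0,"grip":0.03}
    - {"tx":-0.005,"ty":0.0007,"tz":0.0013,"spin":0,"grip":0.03}
    - {"tx":-0.0075,"ty":0.0007,"tz":0.0025,"spin":0,"grip":0.03}
    - {"tx":-0.01,"ty":0.0007,"tz":0.004,"spin":0,"grip":0.03}
    - {"tx":-0.0125,"ty":0.0007,"tz":0.0055,"spin":0,"grip":0.03}
    - {"tx":-0.015,"ty":0.0007,"tz":0.007,"spin":0,"grip":0.03}
    - {"tx":-0.0155,"ty":0.0007,"tz":0.0093,"spin":0,"grip":0.03}
    - {"tx":-0.014,"ty":0.0007,"tz":0.01,"spin":0,"grip":0.03}
    - {"tx":-0.012,"ty":0.0007,"tz":0.0105,"spin":0,"grip":0.03}
    - {"tx":-0.0105,"ty":0.0007,"tz":0.012,"spin":0,"grip":0.03}
    - {"tx":-0.0093,"ty":0.0007,"tz":0.0136,"spin":0,"grip":0.03}
    - {"tx":-0.008,"ty":0.0007,"tz":0.0154,"spin":0,"grip":0.03}
    - {"tx":-0.0068,"ty":0.0007,"tz":0.0171,"spin":0,"grip":0.03}
    - {"tx":-0.0068,"ty":0.0007,"tz":0.0171,"spin":0,"grip":0.03}

```text
t: 30.15
eef_pos: [518.6, -177.7, 122.2]
tool_rot: [-179.9, -0.0, 101.9]
wrist_force: [0.5, -0.2, -2.2]
opening: 39.3
gripper_force: 30.0
```

```bash
python3 -c "
from h import *
rel('green')"
```

```text
G s 26.8 z 48.6 lat -0.4 | out 55.5 off -1.1 F [ 0.5 -0.2 -2.2] M [-0.2  -0.08  0.01] yaw 101.9 op 39.3 t 30.1
```

Call:
play_rows:
  rows:
    - {"tx":0.001,"ty":0.0003,"tz":0.0017,"spin":0,"grip":0.03}
    - {"tx":0.002,"ty":0.0003,"tz":0.0035,"spin":0,"grip":0.03}
    - {"tx":0.003,"ty":0.0003,"tz":0.0052,"spin":0,"grip":0.03}
    - {"tx":0.004,"ty":0.0003,"tz":0.0069,"spin":0,"grip":0.03}
    - {"tx":0.0048,"ty":0.0003,"tz":0.0083,"spin":0,"grip":0.03}
    - {"tx":0.0056,"ty":0.0003,"tz":0.0097,"spin":0,"grip":0.03}
    - {"tx":0.0064,"ty":0.0003,"tz":0.0111,"spin":0,"grip":0.03}
    - {"tx":0.0072,"ty":0.0003,"tz":0.0125,"spin":0,"grip":0.03}
    - {"tx":0.008,"ty":0.0003,"tz":0.0139,"spin":0,"grip":0.03}
    - {"tx":0.0088,"ty":0.0003,"tz":0.0152,"spin":0,"grip":0.03}
    - {"tx":0.0096,"ty":0.0003,"tz":0.0166,"spin":0,"grip":0.03}
    - {"tx":0.0104,"ty":0.0003,"tz":0.018,"spin":0,"grip":0.03}
    - {"tx":0.011,"ty":0.0003,"tz":0.019,"spin":0,"grip":0.03}
    - {"tx":0.0115,"ty":0.0003,"tz":0.0199,"spin":0,"grip":0.03}
    - {"tx":0.0115,"ty":0.0003,"tz":0.0199,"spin":0,"grip":0.03}

```text
t: 31.4
eef_pos: [517.5, -167.4, 103.3]
tool_rot: [180.0, 0.1, 101.9]
wrist_force: [0.1, -3.3, 4.6]
opening: 38.9
gripper_force: 30.0
```

```bash
python3 -c "
from h import *
rel('green')"
```

```text
G s 16.5 z 29.7 lat 0.6 | out 33.9 off -0.6 F [ 0.1 -3.3  4.6] M [-0.98  0.2   0.04] yaw 101.9 op 38.9 t 31.4
```

Call:
play_rows:
  rows:
    - {"tx":0.0005,"ty":-0.0003,"tz":0.0009,"spin":0,"grip":0.03}
    - {"tx":0.001,"ty":-0.0003,"tz":0.0017,"spin":0,"grip":0.03}
    - {"tx":0.0015,"ty":-0.0003,"tz":0.0026,"spin":0,"grip":0.03}
    - {"tx":0.002,"ty":-0.0003,"tz":0.0035,"spin":0,"grip":0.03}
    - {"tx":0.002,"ty":-0.0003,"tz":0.0035,"spin":0,"grip":0.03}

```text
t: 31.82
eef_pos: [517.8, -167.2, 100.8]
tool_rot: [179.8, 0.2, 101.8]
wrist_force: [1.1, -8.3, 8.4]
opening: 39.2
gripper_force: 30.0
```

```bash
python3 -c "
from h import *
rel('green')"
```

```text
G s 16.4 z 27.2 lat 1.0 | out 31.7 off 0.6 F [ 1.1 -8.3  8.4] M [-2.11 -0.17  0.05] yaw 101.8 op 39.2 t 31.8
```

Call:
play_rows:
  rows:
    - {"tx":0.0003,"ty":0,"tz":0.001,"spin":0,"grip":0.03}
    - {"tx":0.0005,"ty":0,"tz":0.0015,"spin":0,"grip":0.03}
    - {"tx":0.0005,"ty":0,"tz":0.0015,"spin":0,"grip":0.03}
    - {"tx":-0.0005,"ty":0,"tz":-0.001,"spin":0,"grip":0.04}
    - {"tx":-0.0005,"ty":0,"tz":-0.0015,"spin":0,"grip":0.05}
    - {"tx":-0.0005,"ty":0,"tz":-0.0015,"spin":0,"grip":0.06}
    - {"tx":-0.0005,"ty":0,"tz":-0.0015,"spin":0,"grip":0.066}
    - {"tx":-0.0005,"ty":0,"tz":-0.0015,"spin":0,"grip":0.066}
    - {"tx":-0.001,"ty":0,"tz":-0.02,"spin":0,"grip":0.066}
    - {"tx":-0.001,"ty":0,"tz":-0.05,"spin":0,"grip":0.066}
    - {"tx":-0.001,"ty":0,"tz":-0.085,"spin":0,"grip":0.066}
    - {"tx":0.03,"ty":0,"tz":-0.1,"spin":0,"grip":0.066}
    - {"tx":0.065,"ty":0,"tz":-0.1,"spin":0,"grip":0.066}
    - {"tx":0.1,"ty":0,"tz":-0.1,"spin":0,"grip":0.066}
    - {"tx":0.1,"ty":0,"tz":-0.1,"spin":0,"grip":0.066}
    - {"tx":0.1,"ty":0,"tz":-0.1,"spin":0,"grip":0.066}
    - {"tx":0.1,"ty":0,"tz":-0.1,"spin":0,"grip":0.066}

```text
t: 33.23
eef_pos: [495.7, -66.8, 199.5]
tool_rot: [180.0, -0.0, 102.0]
wrist_force: [-0.1, -0.1, -0.6]
opening: 65.9
gripper_force: 0.0
```

```bash
python3 - <<'E'
from chk import *
chk('green','c3')
p,W,im=cloud("scene"); cv2.imwrite("pics/f.png",cv2.resize(p[120:300,160:400,::-1],(720,540),interpolation=2))
E
```

```text
top 1165 [ 87  82 107 134 439 184  47  31  49   5   0   0] med 50.61 b 0.8 e -3.6 face 1272 0.28
tilt deg [-0.9  7.4] ctr 51.13
```

View pics/f.png

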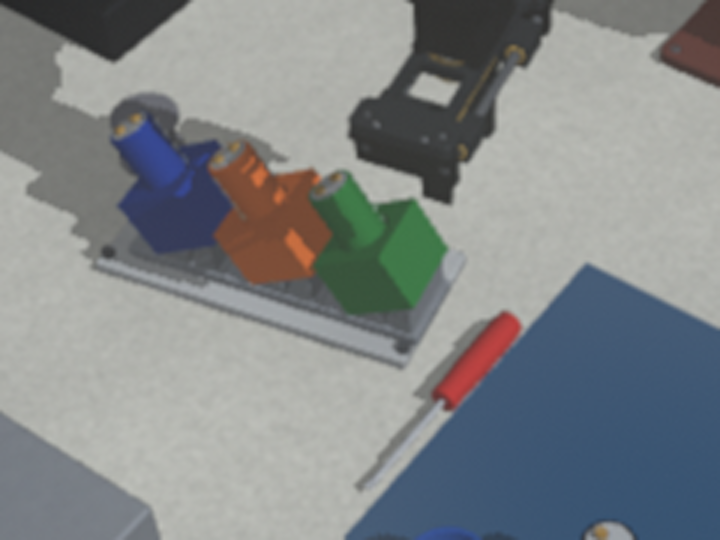

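The picture shows all three capacitors in their own sockets with terminals outward: blue (132,125), orange (230,155) and green (332,187). Each stands the same 50.2–50.3 mm out, and the gripper is clear.

```bash
python3 -c "
from rig import arm
print(arm.finish_job())"
```

```text
the job is handed in; nothing more can be done
None
```

The blue, orange and green capacitors are in their own sockets, pressed home in that order and released, each measured about 50 mm out of its block; the job is handed in at about 33 s, and no verdict came back.

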